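# Lock left- and right-hand brackets into their own trays

### The arm

A 7-joint arm with a two-finger parallel gripper is mounted at the origin on a cart in front of the work surface, level with it; the furniture and walls round the work are solid. World frame = base frame: x ahead of the robot, y to its left, z up, the work surface at z = 0. Lengths are in m, angles in rad, forces in N, time in s.
With the tool pointing down it reaches from about 0.425 to 0.925 m from the base axis. Payload 6.8 kg.
Tool frame: the origin (TCP) lies at the very end of the fingers, on their centre line; the grasp point (between the pads) lies 19 mm behind it; z points along the fingers, y is the line along which they close (so a half turn about z gives the same grasp; the last joint's range is limited). The gripper opens to 85 mm and grips with 20 to 120 N. Pads are 22 mm wide; open, the fingers measure 114 mm over their backs; the gripper's body (76 mm by 85 mm) begins 54 mm behind the grasp point. The pads swing forward as they close: fully open they stand 13 mm farther back than shut.
Start: joints at [-0.108, 0.477, 0.022, 1.555, -0.011, 1.109, -0.083], TCP at [0.675, 0, 0.231] pointing down, gripper open.
Joint ranges: [-2.96, 2.96], [-0.34, 2.1], [-1.41, 1.46], [0.24, 2.44], [-1.37, 4.51], [0.17, 1.92], [-2.96, 2.96]. Speed limits (rad/s): [2.39, 2.39, 3.14, 3.14, 3.14, 3.14, 3.14].

### API

Orientations are given as a unit quaternion [w, x, y, z].
In Python, from station import bot gives the robot as it stands.
- The arm moves only by the tool apply_moves, never from a script. Its argument "deltas" is a list of rows, each a list of 3 entries, a list of its own where there are three numbers: the closure, from 0 (fully open) to 1 (shut), then the shift along the tool's x, y, z in units of 0.2 m (1.0 is 0.2 m), then the turn about the tool's z in units of 2 pi rad (1.0 is 2 pi rad). A call has 1 to 12 rows; each row is the pose to reach, as a shift and turn from the pose commanded when the call began, along the tool's axes at that moment, turning the shorter way round; what a row does not reach only later rows make up. A row lasts 1/10 s, in which the tool goes at most 50 mm and 8.59 degrees, less where a joint would pass 70% of its speed; a pose out of reach is approached as far as the arm can. A call with a number of a shift or a turn outside -1 to 1 is refused whole. A call with a gripper value outside its range is refused whole. The fingers move at their own pace and stop on an object; "squeeze" is the grip in N (left out, the last holds). Time passes only in rows, so rows that repeat a pose let the fingers close. It gives the time, the measured TCP pose, the force, the opening and the grip force at its end, in the units of the state.
- bot.get_obs(): the state, without advancing time (a new reading comes with each control period).
- bot.read_camera(name): name is "scene" or "side" or "wrist"; returns a dict with "color" (400x640x3 uint8, red, green, blue), "intrinsics" (3x3 intrinsics, pixels), "pose" (4x4, takes a point from camera to world coordinates); the wrist camera has in their place "hand_eye" (4x4, takes a point from camera to tool coordinates, whose origin is the TCP and whose axes are the flange's). Camera axes: x right, y down, z forward; pixel columns grow to the right and rows downward; lengths in m; the calibration is good to about 2 mm. A picture is of the moment at which its call begins: read the wrist's pose just before it. There is no depth.
- bot.hand_in(): hands the job in; it is judged then, once.
Trained networks look in a picture, given as the dict that the camera call returned (one of the last four; its "shot" number tells which), for a name from the list of things; names that differ only in an ending like _2 or _b are one class to them, and where a whole thing is asked for, a point or a joint stands for the part that bears it (a point fixed in the world has none). Each returns a list of dicts, best first, with "confidence" (0 to 1); they miss things now and then, are a little off and sometimes report something else, mostly with a low value. They report only what shows in the picture. A call takes as long as a camera call. They do not tell look-alikes from the thing itself.
- bot.look_for(picture, target): "point" ([x, y, z] in m, in world coordinates, good to about 4 mm: the middle of the surface that is visible of it).
The state is a dict: "t": time; "q": joint angles; "joint_vel": joint speeds; "joint_torque": joint torques, N m; "eef_pos": TCP position; "tool_rot": TCP orientation; "contact_force": force on the tool from outside, world axes, zero at the start; "torque": the same for the moment, N m; "gripper_width": opening from 0.0 (shut) to 1.0 (fully open); "grasp_force": force on a finger pad.
Only numpy, scipy, OpenCV 4.12 (cv2) and the standard library are available. Lean on these libraries where they do the work, as an engineer would, in place of code of your own. Each camera call takes 0.05 s, during which the arm holds its last target. There are 200 camera calls.

### The job

Sort the two mirror-image steel brackets into the sloped trays of their own hand: the claw opening under each tray's bridge is off to the same side as the claw of the bracket that belongs there. Hook each bracket's claw fully under the bridge, then press its free end down until it snaps flat under the sprung roller and stays locked. Leave the other things on the bench where they are.

Things in the scene. Friction and masses are not known exactly. Their poses are not given: they have to be found in the camera images.
- bracket_l_grip (a point): left-hand steel angle bracket, loose, plate down. Point: middle of its upright flange (75 long, 8 thick, top 40 mm above the plate's underside), which runs along the plate's left edge seen from claw to plain end; grip it here. From the plate's middle: 5 mm to the claw, 18 mm left, 23 mm above the underside. x from claw to plain end, z up, y left
- bracket_l_claw (a point): tip of that bracket's flat claw (18 wide, 6 thick), mid-thickness; it juts 20 mm out of one end of the plate, centred 11 mm to the left (flange side) of the plate's middle line; 70 mm towards -x from the grip point
- bracket_l_end (a point): middle of the lower edge of that bracket's plain end, 55 mm from the middle of its plate, which is 110 x 44 x 6 mm; axes as the bracket's. The flange stops 25 mm short of this end; the bracket weighs about 150 g
- tray_l_deck: deck (162 x 88 mm, 6 mm rims) of the fixed grey tray for the left-hand bracket, sloping 25 degrees, low end towards the robot. x up the slope, y left, z square off the deck; origin on its surface, 46 mm over the bench, exactly where the middle of the locked bracket's underside lies, with the bracket's axes along the deck's
- tray_l_slot (a point): centre of the claw opening, 24 wide and 13 high, under the aluminium bridge over that deck's low end (deck x -68 to -55 mm, 20 mm high): deck x -61.5, y +11, z 6.5 mm. The rest of the bridge is closed, down to the deck. The plate's end butts on the bridge
- tray_l_roller (a point): axis of the sprung roller at the deck's high end: 16 mm diameter, 25 long, deck x 60, z 11 mm; reaches 3 mm over the locked plate's end. With the claw hooked in and the bracket leaning up 11 degrees off the deck, the end clears it; let go, it rests on the roller. 5 to 20 N on the plate 38 mm from its middle, 8 mm off the middle line away from the flange, snaps it down flat, locked
- tray_l_catch (a joint): how far that roller is pushed back up the slope, 0 to 0.008 m; sprung, 0 when free, under 0.003 with a bracket locked
- bracket_r_grip (a point): right-hand steel angle bracket, loose, plate down. Point: middle of its upright flange (75 long, 8 thick, top 40 mm above the plate's underside), which runs along the plate's right edge seen from claw to plain end; grip it here. From the plate's middle: 5 mm to the claw, 18 mm right, 23 mm above the underside. x from claw to plain end, z up, y left
- bracket_r_claw (a point): tip of that bracket's flat claw (18 wide, 6 thick), mid-thickness; it juts 20 mm out of one end of the plate, centred 11 mm to the right (flange side) of the plate's middle line; 70 mm towards -x from the grip point
- bracket_r_end (a point): middle of the lower edge of that bracket's plain end, 55 mm from the middle of its plate, which is 110 x 44 x 6 mm; axes as the bracket's. The flange stops 25 mm short of this end; the bracket weighs about 150 g
- tray_r_deck: deck (162 x 88 mm, 6 mm rims) of the fixed grey tray for the right-hand bracket, sloping 25 degrees, low end towards the robot. x up the slope, y left, z square off the deck; origin on its surface, 46 mm over the bench, exactly where the middle of the locked bracket's underside lies, with the bracket's axes along the deck's
- tray_r_slot (a point): centre of the claw opening, 24 wide and 13 high, under the aluminium bridge over that deck's low end (deck x -68 to -55 mm, 20 mm high): deck x -61.5, y -11, z 6.5 mm. The rest of the bridge is closed, down to the deck. The plate's end butts on the bridge
- tray_r_roller (a point): axis of the sprung roller at the deck's high end: 16 mm diameter, 25 long, deck x 60, z 11 mm; reaches 3 mm over the locked plate's end. With the claw hooked in and the bracket leaning up 11 degrees off the deck, the end clears it; let go, it rests on the roller. 5 to 20 N on the plate 38 mm from its middle, 8 mm off the middle line away from the flange, snaps it down flat, locked
- tray_r_catch (a joint): how far that roller is pushed back up the slope, 0 to 0.008 m; sprung, 0 when free, under 0.003 with a bracket locked
- oil_cup_1: loose bystander: white oil cup with a dipping stick, 28 mm wide, 58 mm high; origin at the centre of its underside
- tweezers: loose bystander: dark steel tweezers lying down, 141 x 10 x 10 mm; origin at the centre of its underside
- pot: loose bystander: white plastic cream pot with a lid, 46 mm wide, 47 mm high; origin at the centre of its underside
- panel_top (a point): top of the front post of a fixed upright wooden panel, 280 mm high and 30 mm thick, that runs from this post straight back to the wall between the two halves of the bench; in front of the post the way across is free above 60 mm
There are look-alikes about, which are no part of the job. Leave any orange look-alike of the part that bears bracket_l_grip alone.

How it is judged:
By the outcome, as a careful person would: the job done as asked, in the order asked, and still so for the second after the job is handed in, with the robot touching nothing.
It also fails if it takes over 72 s, if anything falls off the work surface, if the arm or the gripper's body presses on something with over 40 N, if the wrist force passes 120 N, or if a joint passes its speed limit or range.

## Working session

There is one attempt and no reset: what is moved stays moved. The work goes in short steps, Python scripts to look and compute and a tool call to move; the robot and the scene stay as the last step left them, time stands still between calls to the robot, and variables do not carry over. Pictures are saved under pics/ and viewed, at most 10 in all, crops included, and the job is handed in when it is done.

Besides the shell and the picture viewer there is one more tool, called after "Call:" by a JSON object that holds its "api" and its "payload", one argument or row to a line. apply_moves: Moves the arm, as the interface text tells. Its arguments: {"type":"object","properties":{"deltas":{"type":"array","items":{"type":"array"}},"squeeze":{"type":"number"}},"required":["deltas"]}

```bash
mkdir -p pics; ls; cat > h.py <<'E'
import numpy as np,cv2
from scipy.spatial.transform import Rotation as R
from station import bot
def save(p,n): cv2.imwrite('pics/'+n,p['color'][:,:,::-1])
def rot(o): q=o['tool_rot']; return R.from_quat([q[1],q[2],q[3],q[0]])
E
python3 - <<'E'
from h import *
a=bot.read_camera('scene'); b=bot.read_camera('side')
save(a,'scene.png');save(b,'side.png')
o=bot.get_obs();print(o)
for n,p in (('scene',a),('side',b)):
  print(n,p['intrinsics'].tolist() if hasattr(p['intrinsics'],'tolist') else p['intrinsics'],np.round(p['pose'],3).tolist())
  for t in 'bracket_l_grip bracket_l_claw bracket_l_end bracket_r_grip bracket_r_claw bracket_r_end tray_l_deck tray_l_slot tray_l_roller tray_r_deck tray_r_slot tray_r_roller oil_cup_1 tweezers pot panel_top'.split():
    K=np.array(p['intrinsics']);T=np.linalg.inv(p['pose'])
    for r in bot.look_for(p,t)[:3]:
      c=T[:3,:3]@np.array(r['point'])+T[:3,3];u=K@c/c[2]
      print(t,np.round(r['point'],3),round(r['confidence'],2),u[:2].round())
E
```

```text
pics
{'t': 0.1, 'q': array([-0.1081444 ,  0.47754192,  0.02238849,  1.5550433 , -0.01143563,
        1.10814205, -0.08311749]), 'joint_vel': array([ 0.00034941, -0.00103509,  0.00042487,  0.00176751,  0.00076822,
       -0.00039691,  0.00070824]), 'joint_torque': array([ 1.37845549e-02, -5.93795586e+01,  1.51895151e+00, -2.63189846e+01,
       -5.56322630e-02,  9.65026170e-01, -6.88094824e-04]), 'eef_pos': array([6.75555733e-01, 7.17078054e-05, 2.31095042e-01]), 'tool_rot': array([3.40340782e-04, 7.07089585e-01, 7.07123802e-01, 3.63074294e-04]), 'contact_force': array([ 0.55488969, -0.19436131,  0.02408467]), 'torque': array([ 0.00904938, -0.15381044, -0.01385489]), 'grasp_force': 1.7149805277585983, 'gripper_width': 1.00100997540929}
scene [[453.6428749177241, 0.0, 328.8432114947161], [0.0, 453.6428749177241, 192.17814788119333], [0.0, 0.0, 1.0]] [[0.493, -0.621, 0.61, -0.472], [-0.87, -0.36, 0.337, -0.382], [0.01, -0.696, -0.718, 1.336], [0.0, 0.0, 0.0, 1.0]]
bracket_l_grip [0.413 0.656 0.006] 0.73 [211. 193.]
bracket_l_claw [0.406 0.66  0.004] 0.8 [209. 194.]
bracket_l_claw [ 0.42
[... 342 characters left out ...]
.69 [433. 241.]
tray_l_deck [0.636 0.147 0.06 ] 0.81 [348. 195.]
tray_l_deck [ 0.564 -0.338  0.005] 0.41 [459. 268.]
tray_l_slot [0.635 0.146 0.06 ] 0.73 [348. 195.]
tray_r_deck [ 0.595 -0.218  0.046] 0.87 [432. 241.]
tray_r_slot [ 0.595 -0.221  0.049] 0.95 [433. 241.]
tray_r_roller [ 0.654 -0.225  0.085] 0.54 [441. 224.]
tweezers [ 0.565 -0.337  0.005] 0.52 [459. 268.]
pot [ 0.633 -0.144  0.043] 0.64 [416. 227.]Traceback (most recent call last):
  File "<stdin>", line 9, in <module>
ValueError: it knows: bracket_l_claw, bracket_l_end, bracket_l_grip, bracket_r_claw, bracket_r_end, bracket_r_grip, oil_cup, pot, tray_l_catch, tray_l_deck, tray_l_roller, tray_l_slot, tray_r_catch, tray_r_deck,
```

```bash
python3 - <<'E'
from h import *
b=bot.read_camera('side')
save(b,'side.png')
for n,p in (('side',b),):
  print(n,np.round(p['intrinsics'],1).tolist(),np.round(p['pose'],3).tolist())
  for t in 'bracket_l_grip bracket_l_claw bracket_l_end bracket_r_grip bracket_r_claw bracket_r_end tray_l_deck tray_l_slot tray_l_roller tray_r_deck tray_r_slot tray_r_roller oil_cup tweezers pot'.split():
    K=np.array(p['intrinsics']);T=np.linalg.inv(p['pose'])
    for r in bot.look_for(p,t)[:3]:
      c=T[:3,:3]@np.array(r['point'])+T[:3,3];u=K@c/c[2]
      print(t,np.round(r['point'],3),round(r['confidence'],2),u[:2].round())
E
```

```text
side [[389.5, 0.0, 318.2], [0.0, 389.5, 201.1], [0.0, 0.0, 1.0]] [[0.998, 0.026, -0.055, 0.564], [0.059, -0.624, 0.779, -0.854], [-0.014, -0.781, -0.625, 0.982], [0.0, 0.0, 0.0, 1.0]]
bracket_l_grip [0.42  0.19  0.007] 0.57 [299. 230.]
bracket_l_grip [ 0.434 -0.254  0.004] 0.2 [289. 340.]
bracket_l_claw [0.419 0.189 0.005] 0.55 [299. 230.]
bracket_l_claw [0.404 0.637 0.004] 0.43 [305. 164.]
bracket_l_end [0.417 0.19  0.01 ] 0.64 [299. 229.]
bracket_l_end [0.403 0.638 0.005] 0.47 [305. 163.]
bracket_r_grip [ 0.433 -0.258  0.005] 0.77 [288. 340.]
bracket_r_claw [ 0.438 -0.258  0.005] 0.97 [290. 341.]
bracket_r_end [ 0.431 -0.258  0.008] 0.93 [288. 340.]
tray_l_slot [0.658 0.19  0.08 ] 0.53 [366. 217.]
tray_l_roller [ 0.436 -0.258  0.005] 0.74 [289. 341.]
tray_r_deck [ 0.605 -0.221  0.046] 0.6 [351. 323.]
tray_r_slot [ 0.602 -0.222  0.052] 0.85 [350. 322.]
tray_r_roller [ 0.658 -0.228  0.084] 0.42 [371. 318.]
tray_r_roller [ 0.435 -0.254  0.001] 0.19 [289. 340.]
tweezers [ 0.575 -0.335  0.008] 0.53 [339. 369.]
```

View pics/scene.png

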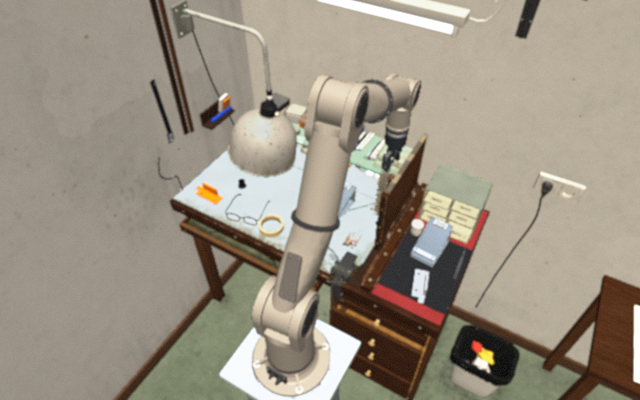

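View pics/side.png

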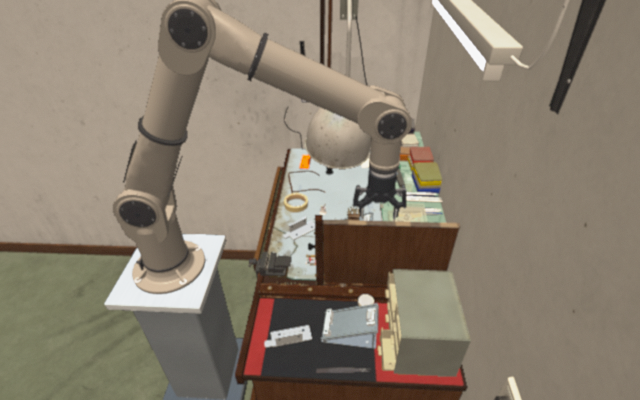

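The left half has a grey bracket at side pixel (299,229) and a tray behind the panel. The right half has a bracket at (289,340) and a tray at (351,322). The orange look-alike is at (305,163). Next I'll find the panel post and check the wrist camera's view.

```bash
cat >> h.py <<'E'
def ray(P,K,uv,z):
    d=P[:3,:3]@np.linalg.inv(K)@np.array([uv[0],uv[1],1.]); return P[:3,3]+d*(z-P[2,3])/d[2]
def wrist():
    o=bot.get_obs(); p=bot.read_camera('wrist'); T=np.eye(4);T[:3,:3]=rot(o).as_matrix();T[:3,3]=o['eef_pos']
    return p,T@np.array(p['hand_eye']),o
def proj(P,K,X):
    c=np.linalg.inv(P)@np.r_[X,1]; return (K@c[:3]/c[2])[:2]
E
python3 - <<'E'
from h import *
b=bot.read_camera('side');a=bot.read_camera('scene')
K=np.array(b['intrinsics'])
print('post',ray(b['pose'],K,(319,217),.28),ray(a['pose'],np.array(a['intrinsics']),(385,190),.28))
print('post base?',ray(b['pose'],K,(318,282),.0))
p,P,o=wrist(); save(p,'w0.png'); print(np.round(p['hand_eye'],3).tolist(),np.round(p['intrinsics'],1).tolist())
K=np.array(p['intrinsics'])
for uv in ((0,0),(640,0),(0,400),(640,400)): print(uv,ray(P,K,uv,0).round(3))
for t in 'tray_l_deck tray_l_slot tray_l_roller bracket_l_grip'.split():
  print(t,[(np.round(r['point'],3),round(r['confidence'],2),proj(P,K,r['point']).round()) for r in bot.look_for(p,t)[:2]])
E
```

```text
post [ 0.50934349 -0.04827142  0.28      ] [ 0.52524873 -0.03981232  0.28      ]
post base? [ 0.50242008 -0.04365985  0.        ]
[[-0.001, -0.952, -0.306, 0.078], [1.0, -0.001, 0.0, -0.001], [-0.001, -0.306, 0.952, -0.142], [0.0, 0.0, 0.0, 1.0]] [[355.4, 0.0, 323.2], [0.0, 355.4, 200.9], [0.0, 0.0, 1.0]]
(0, 0) [0.373 0.155 0.   ]
(640, 0) [0.971 0.155 0.   ]
(0, 400) [ 0.24  -0.322 -0.   ]
(640, 400) [ 1.101 -0.324  0.   ]
tray_l_deck [(array([0.618, 0.137, 0.057]), 0.84, array([252.,   9.]))]
tray_l_slot [(array([0.616, 0.138, 0.052]), 0.62, array([252.,   9.]))]
tray_l_roller []
bracket_l_grip [(array([0.404, 0.156, 0.007]), 0.63, array([28., -3.]))]
```

View pics/w0.png

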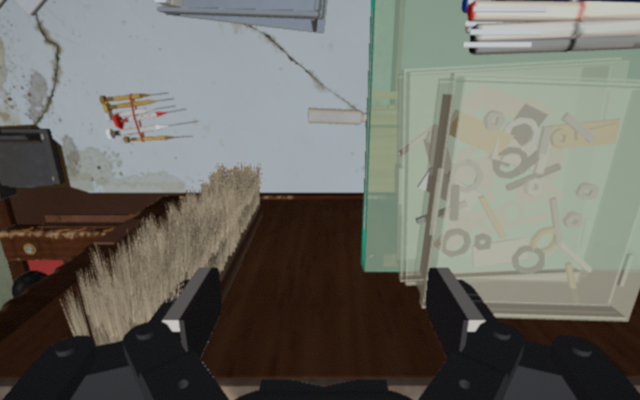

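The wrist view shows the panel's top, a tray edge at the top (250,10) and clutter, so I'll move over the left half with the tool turned -90°.

Call:
{"api": "apply_moves", "payload": {
  "deltas": [
    [0,[0.1,0,-0.2],-0.02],
    [0,[0.3,-0.2,-0.4],-0.05],
    [0,[0.5,-0.5,-0.6],-0.08],
    [0,[0.85,-0.875,-0.6],-0.25],
    [0,[0.85,-0.875,-0.6],-0.25],
    [0,[0.85,-0.875,-0.6],-0.25],
    [0,[0.85,-0.875,-0.6],-0.25],
    [0,[0.85,-0.875,-0.6],-0.25],
    [0,[0.85,-0.875,-0.6],-0.25],
    [0,[0.85,-0.875,-0.6],-0.25],
    [0,[0.85,-0.875,-0.6],-0.25],
    [0,[0.85,-0.875,-0.6],-0.25]
  ]
}}

```text
t: 3.2
eef_pos: [0.4985, 0.1693, 0.3509]
tool_rot: [-0.002, -0.0, 1.0, -0.001]
contact_force: [-3.0, 0.8, -1.8]
gripper_width: 0.997
grasp_force: 0.0
```

```bash
cat > look.py <<'E'
import sys
from h import *
p,P,o=wrist(); save(p,sys.argv[1]); K=np.array(p['intrinsics'])
np.savez('pics/'+sys.argv[1]+'.npz',P=P,K=K)
print(o['t'],o['eef_pos'].round(4),o['tool_rot'].round(4),o['q'].round(2))
for t in sys.argv[2:]:
  print(t,[(np.round(r['point'],3),round(r['confidence'],2),proj(P,K,r['point']).round()) for r in bot.look_for(p,t)[:2]])
E
python3 look.py w1.png tray_l_deck tray_l_slot tray_l_roller bracket_l_grip bracket_l_claw bracket_l_end tray_r_slot bracket_r_grip
```

```text
3.2 [0.4985 0.1693 0.3509] [-1.5e-03 -4.0e-04  1.0e+00 -8.0e-04] [-0.19  0.15 -0.29  1.73  0.05  1.27  1.08]
tray_l_deck [(array([0.61 , 0.176, 0.051]), 0.72, array([329., 236.]))]
tray_l_slot [(array([0.603, 0.179, 0.044]), 0.66, array([331., 229.]))]
tray_l_roller [(array([0.653, 0.174, 0.084]), 0.75, array([327., 276.]))]
bracket_l_grip [(array([0.424, 0.194, 0.004]), 0.9, array([342.,  91.]))]
bracket_l_claw [(array([0.423, 0.188, 0.007]), 0.74, array([338.,  91.]))]
bracket_l_end []
tray_r_slot [(array([ 0.554, -0.242,  0.04 ]), 0.56, array([ 15., 194.])), (array([ 0.445, -0.233,  0.006]), 0.41, array([ 21., 108.]))]
bracket_r_grip [(array([ 0.443, -0.238,  0.003]), 0.7, array([ 19., 106.]))]
```

View pics/w1.png

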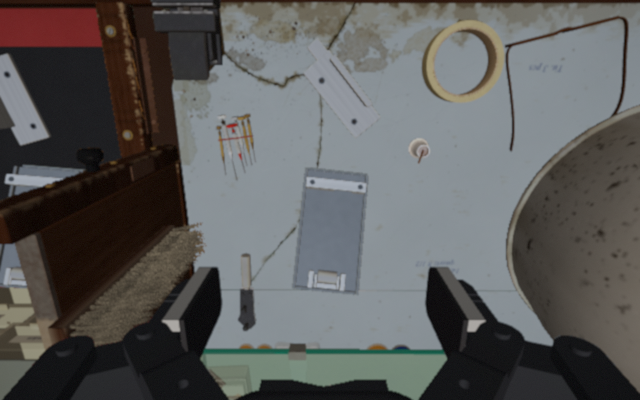

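Bracket L is at (340,90), with the tray L bridge at (336,184) and roller at (327,280). The oil cup is at (420,150) and the lamp shade is to the right. I'll enlarge the bracket and tray.

```bash
python3 - <<'E'
import cv2
i=cv2.imread('pics/w1.png');a=cv2.resize(i[25:145,290:390],None,fx=4.8,fy=4.8,interpolation=cv2.INTER_CUBIC)
b=cv2.resize(i[160:300,270:390],None,fx=2.66,fy=4.114,interpolation=cv2.INTER_CUBIC)
import numpy as np
b=cv2.resize(i[160:300,280:380],None,fx=3.2,fy=576/140,interpolation=cv2.INTER_CUBIC)
cv2.imwrite('pics/w1c.png',np.hstack([a,b]));print(a.shape,b.shape)
E
```

```text
(576, 480, 3) (576, 320, 3)
```

View pics/w1c.png

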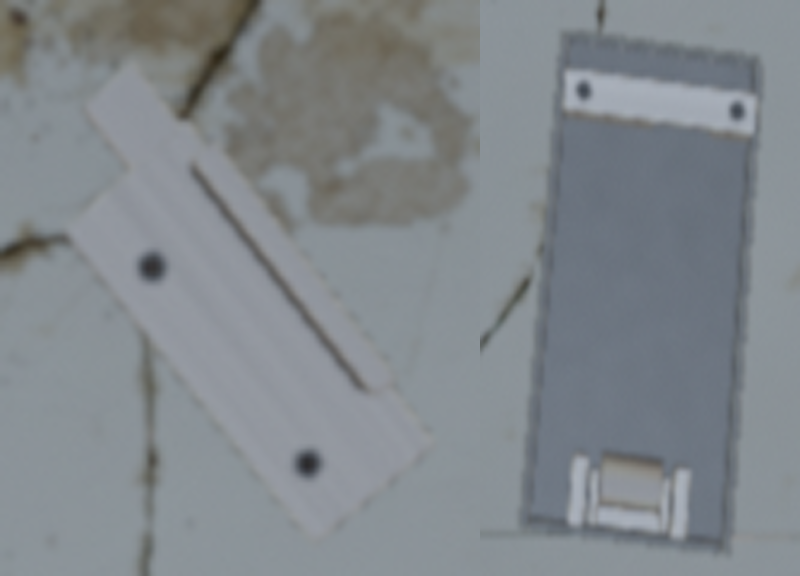

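Bracket L has its claw toward the robot and its flange on the left seen from claw to plain end, so it is left-handed. I'll fit both poses from the corners.

```bash
cat >> h.py <<'E'
from scipy.optimize import least_squares
def fit(P,K,model,px,z0,slope,g):
    model=np.array(model)/1000.;px=np.array(px)
    def f(v):
        M=R.from_euler('ZY',[v[2],-slope],degrees=False).as_matrix()
        return np.concatenate([proj(P,K,M@m+[v[0],v[1],z0])-u for m,u in zip(model,px)])
    s=least_squares(f,g); return s.x,s.fun.reshape(-1,2).round(1).tolist()
E
python3 - <<'E'
from h import *
d=np.load('pics/w1.png.npz');P,K=d['P'],d['K']
A=lambda u,v:(290+u/4.8,25+v/4.8)
B=lambda u,v:(280+(u-480)/3.2,160+v/4.114)
x,r=fit(P,K,[(-55,-22,6),(55,-22,6),(55,22,6),(-75,20,6),(-75,2,6)],[A(70,232),A(318,537),A(432,437),A(130,65),A(85,105)],0,0,[.42,.19,.7])
print('bracket',x,np.degrees(x[2]),r)
c,s=np.cos(x[2]),np.sin(x[2]);print('grip',x[0]-.005*c-.018*s,x[1]-.005*s+.018*c)
x,r=fit(P,K,[(-81,-44,6),(-81,44,6),(81,-44,6),(81,44,6),(-68,-42,20),(-68,42,20)],[B(565,35),B(760,60),B(525,520),B(728,548),B(563,70),B(757,95)],.046,np.radians(25),[.61,.17,0])
print('tray',x,np.degrees(x[2]),r)
e=np.array([x[0],x[1],.046]);M=R.from_euler('ZY',[x[2],-np.radians(25)]).as_matrix()
for n,m in (('slot',(-61.5,11,6.5)),('roller',(60,0,11)),('grip locked',(-5,18,23))): print(n,(e+M@(np.array(m)/1000)).round(4))
E
```

```text
bracket [0.42902435 0.19504047 0.70531257] 40.411433649581184 [[-1.6, -0.4], [0.1, 1.4], [2.0, 0.7], [0.5, -1.5], [-0.9, 0.2]]
grip 0.4135484101546644 0.2055044709654652
tray [ 0.60409856  0.17942641 -0.10612282] -6.080389445258374 [[-1.7, -0.6], [1.2, -0.0], [-1.9, 2.3], [1.4, 1.7], [-0.6, -1.6], [1.7, -1.2]]
slot [0.5471 0.1966 0.0259]
roller [0.6535 0.1742 0.0813]
grip locked [0.5918 0.1988 0.0647]
```

Call:
{"api": "apply_moves", "payload": {
  "deltas": [
    [0.2,[0.2,0.1,0.2],-0.03],
    [0.3,[0.43,0.178,0.6],-0.07],
    [0.3,[0.43,0.178,0.98],-0.112],
    [0.3,[0.43,0.178,0.98],-0.112],
    [0.3,[0.43,0.178,0.98],-0.112],
    [0.3,[0.43,0.178,0.98],-0.112],
    [0.3,[0.43,0.178,0.98],-0.112],
    [0.3,[0.43,0.178,0.98],-0.112]
  ]
}}

```text
t: 4.45
eef_pos: [0.4158, 0.2063, 0.1571]
tool_rot: [0.002, -0.343, 0.939, 0.0]
contact_force: [-2.0, -0.6, -1.4]
gripper_width: 0.701
grasp_force: 0.0
```

```bash
python3 look.py w2.png tray_l_slot tray_r_slot bracket_l_grip bracket_l_claw bracket_l_end
```

```text
4.45 [0.4158 0.2063 0.1571] [ 1.700e-03 -3.432e-01  9.392e-01  2.000e-04] [-0.23  0.25 -0.42  2.1   0.14  0.81  1.54]
tray_l_slot [(array([0.574, 0.156, 0.034]), 0.67, array([159., 292.]))]
tray_r_slot [(array([0.418, 0.189, 0.007]), 0.7, array([306., 173.]))]
bracket_l_grip [(array([0.42 , 0.187, 0.004]), 0.77, array([302., 172.])), (array([0.387, 0.6  , 0.008]), 0.77, array([627., 397.]))]
bracket_l_claw [(array([0.387, 0.601, 0.003]), 0.69, array([624., 393.])), (array([0.422, 0.181, 0.012]), 0.56, array([295., 172.]))]
bracket_l_end [(array([0.386, 0.606, 0.006]), 0.72, array([629., 397.])), (array([0.418, 0.183, 0.005]), 0.59, array([299., 169.]))]
```

View pics/w2.png

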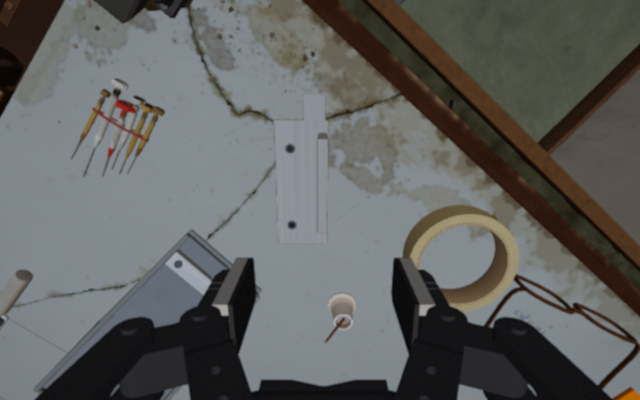

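Bracket L is well aligned: plate corners (275,120), (278,243), (327,243), claw tip (305–326,95), flange top (317–328,137–232). The oil cup is at (341,300).

```bash
python3 - <<'E'
from h import *
d=np.load('pics/w2.png.npz');P,K=d['P'],d['K']
x,r=fit(P,K,[(-55,-22,6),(55,-22,6),(55,22,6),(-75,20,6),(-75,2,6),(-42.5,22,40),(32.5,22,40),(32.5,14,40)],[(275,120),(278,243),(327,243),(326,95),(305,95),(328,138),(328,232),(317,232)],0,0,[.42,.19,.7])
print('bracket',x,np.degrees(x[2]),r)
c,s=np.cos(x[2]),np.sin(x[2]);g=np.array([x[0]-.005*c-.018*s,x[1]-.005*s+.018*c,.011]);print('grip',g)
o=bot.get_obs();print('tool delta',rot(o).inv().apply(g-o['eef_pos'])/.2, 'yaw tool x',np.degrees(np.arctan2(*(-rot(o).as_matrix()[[1,0],0]))))
print('cup',ray(P,K,(343,300),.05))
E
```

```text
bracket [0.42718419 0.19296076 0.69301388] 39.70677030210193 [[-1.0, -2.1], [0.4, -0.4], [0.1, -0.1], [0.3, -2.6], [-1.5, -2.8], [1.0, 2.2], [-0.1, 3.2], [0.8, 3.1]]
grip [0.41183812 0.2036143  0.011     ]
tool delta [0.0181104  0.00097612 0.72490223] yaw tool x 40.273471416973514
cup [0.47052395 0.27410076 0.05      ]
```

Call:
{"api": "apply_moves", "payload": {
  "deltas": [
    [0.5,[0.018,0.001,0.3],0.002],
    [0.5,[0.018,0.001,0.6],0.002],
    [0.5,[0.018,0.001,0.725],0.002],
    [0.5,[0.018,0.001,0.725],0.002],
    [1,[0.018,0.001,0.725],0.002],
    [1,[0.018,0.001,0.725],0.002],
    [1,[0.018,0.001,0.725],0.002],
    [1,[0.018,0.001,0.725],0.002],
    [1,[0.018,0.001,0.725],0.002]
  ],
  "squeeze": 30
}}

```text
t: 5.65
eef_pos: [0.4115, 0.2035, 0.0111]
tool_rot: [0.001, -0.339, 0.941, -0.0]
contact_force: [-3.7, -0.4, 5.9]
gripper_width: 0.085
grasp_force: 35.5
```

Call:
{"api": "apply_moves", "payload": {
  "deltas": [
    [1,[0,0,-0.1],0],
    [1,[0,0,-0.25],0],
    [1,[0.1,-0.15,-0.45],0.03],
    [1,[0.248,-0.379,-0.55],0.127],
    [1,[0.248,-0.379,-0.55],0.127],
    [1,[0.248,-0.379,-0.55],0.127],
    [1,[0.248,-0.379,-0.55],0.127],
    [1,[0.248,-0.379,-0.55],0.127],
    [1,[0.248,-0.379,-0.55],0.127]
  ]
}}

```text
t: 6.55
eef_pos: [0.4211, 0.1133, 0.1205]
tool_rot: [0.0, 0.054, 0.999, -0.0]
contact_force: [-3.1, 0.3, -2.6]
gripper_width: 0.089
grasp_force: 34.4
```

```bash
python3 look.py w3.png tray_l_slot tray_r_slot tray_l_deck tray_r_deck tray_l_roller bracket_l_grip bracket_l_end; python3 - <<'E'
from station import bot
o=bot.get_obs();print(o['gripper_width'],o['grasp_force'],o['contact_force'])
E
```

```text
6.55 [0.4211 0.1133 0.1205] [ 2.000e-04  5.350e-02  9.986e-01 -0.000e+00] [-0.2   0.26 -0.23  2.2   0.09  0.7   0.97]
tray_l_slot [(array([0.541, 0.22 , 0.017]), 0.84, array([468., 327.]))]
tray_r_slot [(array([ 0.549, -0.173,  0.02 ]), 0.89, array([  7., 379.]))]
tray_l_deck []
tray_r_deck [(array([ 0.547, -0.168,  0.017]), 0.86, array([ 15., 374.])), (array([0.394, 0.1  , 0.116]), 0.7, array([287., 216.]))]
tray_l_roller []
bracket_l_grip [(array([0.397, 0.107, 0.118]), 0.7, array([305., 223.]))]
bracket_l_end [(array([0.392, 0.104, 0.115]), 0.8, array([295., 211.]))]
0.09094477609295526 34.39477980136871 [-3.00029483 -0.12476854 -2.31907925]
```

View pics/w3.png

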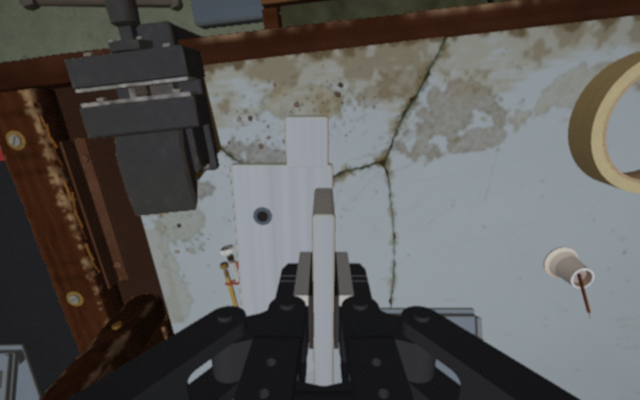

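Bracket L is held straight in the gripper and the tray shows at (430,320). I'll compare the bridge front's brightness at y=+11 and y=-11 numerically.

```bash
python3 - <<'E'
from h import *
d=np.load('pics/w3.png.npz');P,K=d['P'],d['K']
g=cv2.cvtColor(cv2.imread('pics/w3.png'),cv2.COLOR_BGR2GRAY)
e=np.array([.604,.1794,.046]);M=R.from_euler('ZY',[-.106,-np.radians(25)]).as_matrix()
for y in (-40,-11,11,40):
  print(y,[proj(P,K,e+M@(np.array([x,y,z])/1000)).round().tolist() for x,z in ((-81,0),(-68,0),(-68,13),(-68,20),(-55,20))])
print(np.array2string(g[304:346:2,376:488:4],max_line_width=200))
E
```

```text
-40 [[378.0, 316.0], [379.0, 332.0], [381.0, 336.0], [383.0, 339.0], [383.0, 356.0]]
-11 [[413.0, 316.0], [414.0, 332.0], [418.0, 336.0], [420.0, 339.0], [421.0, 356.0]]
11 [[440.0, 316.0], [440.0, 332.0], [446.0, 336.0], [449.0, 339.0], [450.0, 356.0]]
40 [[475.0, 316.0], [476.0, 332.0], [483.0, 336.0], [487.0, 338.0], [488.0, 356.0]]
[[ 33 150 150 146 128 149 149 149 150 147 147 148 149 150 149 149 149 149 149 149 148 148 148 148 148 148 148 148]
 [ 20 143 145 143 138 146 146 146 125  91  77  92 122 147 146 146 146 146 146 145 145 145 145 145 147 148 148 148]
 [ 23  91  97  95  95  97  97  87  37  20  23  20  34  70  93  96  95  95  97  97  96  95  95  95 112 147 148 148]
 [ 23  51 108 112 112 112 112  34  22  23  24  22  23  20  49 104 109 110 112 110 110 110 109 109 110 148 147 147]
 [ 23  22  60 104 105 105 101  21  22  21  23  23  20  21  20  69 103 104 105 105 106 105 104 104 107 148 147 147]
 [ 21  24  22  37  49  56  53  22  23  21  22  22  21  22  26  22  47  61  61  62  62  61  62  62  62 143 148 147]
 [ 22  20  23  21  21  26  29  24  21  21  32  25  24  24  22  25  22  5
[... 953 characters left out ...]
 115 147]
 [ 22  21  22  21  19  20  23  30  38  37  36  36  23  22  21  22  20  21  23  20  19  22  20  21  55  67 114 147]
 [ 16  15  14  17  16  23  22  25  38  37  37  37  32  21  21  21  21  22  25  21  23  20  22  22  21  49 109 148]
 [ 19  16  17  18  14  24  22  24  31  37  38  36  38  25  22  23  21  23  21  23  22  21  18  20  21  24  76 145]
 [ 22  21  25  21  20  43  38  27  20  35  37  37  37  36  24  23  24  22  22  22  23  21  22  21  22  22  21 129]
 [ 22  20  21  22  24  45  47  47  37  31  36  37  37  37  34  19  19  25  21  22  22  20  23  22  22  23  22  56]
 [ 22  21  22  21  21  38  48  48  47  47  42  37  38  38  38  28  22  21  21  23  22  22  24  21  21  22  20  22]]
```

Call:
{"api": "apply_moves", "payload": {
  "deltas": [
    [1,[-0.1,0.06,-0.15],0],
    [1,[-0.3,0.18,-0.15],0],
    [1,[-0.55,0.33,-0.15],0],
    [1,[-0.75,0.45,-0.15],0],
    [1,[-0.86,0.515,-0.15],0],
    [1,[-0.86,0.515,-0.15],0],
    [1,[-0.86,0.515,-0.15],0]
  ]
}}

```text
t: 7.65
eef_pos: [0.6026, 0.1973, 0.1494]
tool_rot: [-0.001, 0.053, 0.999, -0.0]
contact_force: [-2.6, -0.9, -2.4]
gripper_width: 0.085
grasp_force: 34.4
```

```bash
python3 look.py w4.png tray_l_slot tray_l_deck bracket_l_claw
```

```text
7.65 [0.6026 0.1973 0.1494] [-9.000e-04  5.320e-02  9.986e-01 -3.000e-04] [-0.27  0.5  -0.2   1.72  0.12  0.93  0.95]
tray_l_slot [(array([0.563, 0.21 , 0.034]), 0.59, array([335., 144.])), (array([0.574, 0.184, 0.141]), 0.58, array([288., 210.]))]
tray_l_deck [(array([0.568, 0.204, 0.036]), 0.78, array([328., 152.]))]
bracket_l_claw [(array([0.577, 0.186, 0.148]), 0.74, array([293., 221.]))]
```

View pics/w4.png

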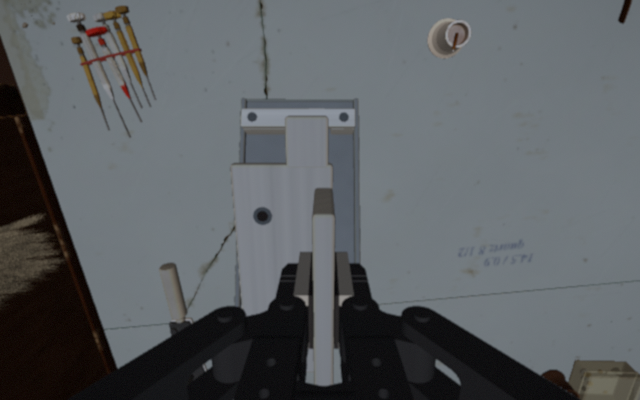

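The tray and bracket are in one picture: low corners (241,98) and (358,98), bridge bolts (252,117) and (344,117), claw tip (286–328,116). The yaw agrees. I'll compute the lateral error next.

```bash
python3 - <<'E'
from h import *
d=np.load('pics/w4.png.npz');P,K=d['P'],d['K']
o=bot.get_obs();T=rot(o).inv();t=o['eef_pos']
f=lambda u,v,z:(T.apply(ray(P,K,(u,v),z)-t)*1000).round(1)
for n,a in dict(cornL=(241,98,.0172),cornR=(358,98,.0172),boltL=(252,117,.038),boltR=(344,117,.038),brL=(239,110,.038),brR=(356,108,.038),brL2=(242,131,.0436),brR2=(355,128,.0436),clawL=(286,117,.1444),clawR=(328,117,.1444),plateL=(233,164,.1444)).items(): print(n,f(*a))
E
```

```text
cornL [ 71.4 -60.7 133.2]
cornR [ 71.4  26.1 133.2]
boltL [ 59.3 -49.3 112.4]
boltR [ 59.3  14.8 112.4]
brL [ 64.  -58.  112.4]
brR [ 65.4  23.  112.4]
brL2 [ 50.3 -55.7 106.8]
brR2 [ 52.3  22.1 106.8]
clawL [ 67.8 -14.9   6. ]
clawR [67.8  2.1  6. ]
plateL [ 48.5 -37.9   6. ]
```

Claw and slot agree laterally within about 0.5 mm. I'll lower so the roller pivots the bracket in the grip.

Call:
{"api": "apply_moves", "payload": {
  "deltas": [
    [1,[-0.007,0,0.12],0],
    [1,[-0.007,0,0.22],0],
    [1,[-0.007,0,0.25],0],
    [1,[-0.007,0,0.265],0],
    [1,[-0.007,0,0.28],0],
    [1,[-0.007,0,0.295],0],
    [1,[-0.007,0,0.31],0],
    [1,[-0.007,0,0.325],0],
    [1,[-0.007,0,0.325],0]
  ],
  "squeeze": 20
}}

```text
t: 8.75
eef_pos: [0.6055, 0.1966, 0.0874]
tool_rot: [0.001, 0.054, 0.999, -0.0]
contact_force: [-4.0, -2.1, 4.2]
gripper_width: 0.087
grasp_force: 37.3
```

Call:
{"api": "apply_moves", "payload": {
  "deltas": [
    [1,[0,0,0.015],0],
    [1,[0,0,0.03],0],
    [1,[0,0,0.045],0],
    [1,[0,0,0.058],0],
    [1,[0,0,0.058],0]
  ],
  "squeeze": 20
}}

```text
t: 9.25
eef_pos: [0.6045, 0.1968, 0.0757]
tool_rot: [0.0, 0.054, 0.999, -0.0]
contact_force: [-8.2, -1.9, 7.1]
gripper_width: 0.087
grasp_force: 41.0
```

```bash
python3 look.py w5.png bracket_l_claw tray_l_slot
python3 -c "
import cv2;i=cv2.imread('pics/w5.png');cv2.imwrite('pics/w5c.png',cv2.resize(i[20:300,190:450],None,fx=2.1,fy=2.1,interpolation=cv2.INTER_CUBIC))"
```

```text
9.25 [0.6045 0.1968 0.0757] [ 2.000e-04  5.380e-02  9.986e-01 -3.000e-04] [-0.28  0.59 -0.19  1.76  0.15  0.8   0.93]
bracket_l_claw [(array([0.591, 0.185, 0.072]), 0.71, array([294., 246.]))]
tray_l_slot [(array([0.567, 0.178, 0.036]), 0.95, array([280., 177.]))]
```

View pics/w5c.png

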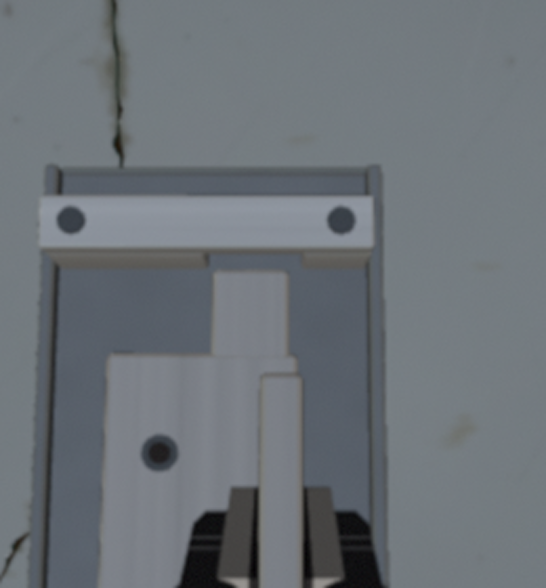

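The slot gap shows under the bridge at crop x 208–303, with the claw at 213–290, level and just short of the bridge. The opening is on the left, so this is the right tray. I'll lower 3 mm and slide in.

Call:
{"api": "apply_moves", "payload": {
  "deltas": [
    [1,[0,0.004,0.01],0],
    [1,[0,0.004,0.0175],0],
    [1,[0.015,0.004,0.026],0],
    [1,[0.03,0.004,0.034],0],
    [1,[0.045,0.004,0.043],0],
    [1,[0.06,0.004,0.051],0],
    [1,[0.06,0.004,0.051],0]
  ]
}}

```text
t: 10.1
eef_pos: [0.5925, 0.1987, 0.0646]
tool_rot: [0.0, 0.054, 0.999, -0.0]
contact_force: [-5.9, -3.4, 4.3]
gripper_width: 0.092
grasp_force: 41.8
```

```bash
cat > claw.py <<'E'
import sys
from h import *
p,P,o=wrist(); save(p,sys.argv[1]); np.savez('pics/'+sys.argv[1]+'.npz',P=P,K=p['intrinsics'])
g=cv2.cvtColor(p['color'],cv2.COLOR_RGB2GRAY); c=int(sys.argv[2])
print(np.array2string(g[80:230:3,c-40:c+44:6],max_line_width=200)) 
E
python3 claw.py w6.png 310; sed -i 's/zzz//' claw.py; python3 - <<'E'
import cv2
g=cv2.imread('pics/w5.png',0);print(g[90:230:4,310])
E
```

```text
[[120 121 121 121 121 121 121 121 122 122 120 120 122 122]
 [120 121 121 122 122 120 122 121 122 121 121 121 121 121]
 [121 122 122 122 122 121 122 120 121 121 121 120 121 121]
 [122 122 122 122 122 121 122 121 121 121 120 121 121 121]
 [120 122 122 121 121 122 121 120 121 121 121 122 120 121]
 [121 123 121 122 121 122 121 120 121 121 122 121 122 121]
 [123 122 121 122 122 122 121 121 121 121 122 121 121 121]
 [121 122 121 121 121 122 120 121 122 121 120 121 121 120]
 [122 122 121 122 121 122 121 122 121 121 121 121 120 121]
 [122 122 121 122 122 121 122 121 122 121 119 117 119 121]
 [122 122 122 122 122 121 122 121 121 120 117 118 121 121]
 [121 122 122 123 121 122 122 120 121 122 121 121 122 121]
 [121 122 121 121 121 122 122 122 122 121 121 121 121 121]
 [121 122 122 122 122 121 122 122 122 122 122 122 121 121]
 [102 103 101 101 102 101 104 102 104 105 104 106 105 106]
 [ 91  92  91  92  92  93  91  91  92  94  94  93  92  92]
 [ 89  89  90  90  90  91  92  91  91  92  92  90  91  90]
 [ 93  92  94  92  94  93  93  93  93  94  93  94  92  93]
 [ 92  93  93  93  93  94  93  94  95 
[... 1293 characters left out ...]
 126 126 123  91  90  91]
 [129 123 125 129 125 126 128 122 127 126 123  92  91  90]
 [129 123 125 130 125 126 128 123 127 126 124  91  90  90]
 [128 122 125 130 125 127 128 123 126 125 124  92  91  90]
 [128 122 125 129 125 127 126 123 127 125 124  92  92  91]
 [127 122 125 130 125 127 127 123 126 125 124  92  92  91]
 [127 122 125 130 125 126 128 123 126 126 123  93  93  92]
 [127 122 125 130 125 127 127 118 126 126 123  93  92  92]
 [128 122 126 130 125 126 128 117 126 125 123  93  92  92]
 [128 122 126 131 125 126 127 117 126 126 123  91  92  91]]
[123 123 120  84  93  93 138 147 144 144 142 142 105  93  93 122 127 127
 126 127 126 127 127 127 127 123 124 124 124 125 124 124 124 125 125]
```

Call:
{"api": "apply_moves", "payload": {
  "deltas": [
    [1,[0.015,0,0.009],0],
    [1,[0.03,0,0.017],0],
    [1,[0.045,0,0.026],0],
    [1,[0.058,0,0.033],0],
    [1,[0.065,0,0.037],0],
    [1,[0.065,0,0.037],0]
  ]
}}

```text
t: 10.75
eef_pos: [0.5825, 0.2009, 0.0577]
tool_rot: [0.003, 0.053, 0.999, 0.001]
contact_force: [3.5, -1.9, 4.3]
gripper_width: 0.087
grasp_force: 41.8
```

```bash
sed -i 's/80:230:3/140:230:2/' claw.py; python3 claw.py w7.png 310
```

```text
[[120 120 120 119 120 120 120 120 120 120 120 118 120 119]
 [ 91  92  91  92  92  91  90  90  90  91  91  90  90  90]
 [ 91  91  91  91  92  89  89  89  90  91  90  91  91  90]
 [ 80  81  82  82  81  81  80  80  81  81  82  80  79  79]
 [ 87  87  88  86  88  89  87  87  87  87  87  88  86  84]
 [ 92  92  94  94  94  94  94  94  94  93  94  93  93  92]
 [ 93  93  93  93  92  93  93  94  95  94  94  94  93  91]
 [ 93  93  93  93  94  95  94  95  95  95  93  95  93  91]
 [ 93  93  92  93 122 120 119 118 120 115  94  94  92  92]
 [ 93  93  92  93 127 126 125 125 126 123  95  95  93  92]
 [ 94  93  92  93 127 126 125 125 126 123  95  94  93  93]
 [ 92  91  90  90 124 123 123 121 123 121  92  92  90  89]
 [116 114 114 115 123 122 122 123 122 121 116 116 115 115]
 [143 143 144 144 143 143 143 143 144 144 144 144 145 145]
 [145 145 145 144 145 145 145 145 145 145 145 145 145 145]
 [148 148 147 147 147 147 147 147 147 147 148 147 148 110]
 [147 148 147 147 146 147 147 147 147 146 146 147 146  65]
 [145 145 145 144 144 144 145 145 145 144 145 144 143  63]
 [144 145 143 144 144 144 143 143 143 
[... 855 characters left out ...]
1 124 129 124 126 126 115 125 124 121  92  92  91]
 [127 122 125 129 124 126 126 114 126 125 120  92  92  92]
 [127 122 125 130 124 126 126 115 126 125 120  92  93  92]
 [127 121 125 130 124 127 126 115 127 124 120  92  93  92]
 [127 121 125 130 124 126 127 116 126 124 121  91  91  91]
 [128 122 125 130 124 127 126 116 126 125 121  92  90  92]
 [127 122 125 129 124 125 127 115 126 125 121  92  91  92]
 [128 121 125 129 124 127 127 116 125 124 121  91  89  90]
 [127 122 125 130 124 126 127 115 126 125 120  91  90  90]
 [127 121 125 129 124 126 128 112 126 125 121  89  90  90]
 [126 123 125 129 124 126 127 112 126 125 121  90  91  91]
 [127 120 125 130 124 126 127 112 127 125 120  91  90  91]]
```

The claw now shows past the low side of the bridge and the plate is butted against it; the x force has reversed. I'll release, rise, close and hover over the press point.

Call:
{"api": "apply_moves", "payload": {
  "deltas": [
    [0.7,[0,0,0],0],
    [0.7,[0,0,0],0],
    [0.7,[0,0,0],0],
    [0.7,[0,0,-0.1],0],
    [0.7,[0,0,-0.3],0],
    [1,[0,0,-0.41],0],
    [1,[-0.12,-0.06,-0.41],0],
    [1,[-0.231,-0.13,-0.35],0],
    [1,[-0.231,-0.13,-0.24],0],
    [1,[-0.231,-0.13,-0.24],0],
    [1,[-0.231,-0.13,-0.24],0]
  ]
}}

```text
t: 11.9
eef_pos: [0.6217, 0.1707, 0.1035]
tool_rot: [-0.001, 0.053, 0.999, -0.0]
contact_force: [-2.8, -1.0, -0.4]
gripper_width: 0.003
grasp_force: 0.0
```

```bash
python3 look.py w8.png bracket_l_grip tray_l_roller; python3 - <<'E'
import cv2
i=cv2.imread('pics/w8.png');cv2.imwrite('pics/w8c.png',i[:300,160:480])
g=cv2.cvtColor(i,cv2.COLOR_BGR2GRAY);print(g[20:240:8,226:380:7])
E
```

```text
11.9 [0.6217 0.1707 0.1035] [-1.300e-03  5.290e-02  9.986e-01 -1.000e-04] [-0.23  0.57 -0.19  1.72  0.13  0.86  0.99]
bracket_l_grip [(array([0.593, 0.188, 0.067]), 0.63, array([352., 187.]))]
tray_l_roller []
[[119 119 119 121 121 119 120 118 114  91 111 120 121 121 120 120 120 121
  120 119 120 121]
 [120 120 121 121 121 120 121 121 119  96 113 122 121 120 121 120 121 120
  120 121 120 120]
 [121 121 121 120 121 120 121 121 121 100 118 121 122 121 120 122 122 120
  120 121 120 121]
 [121 121 120 115 121 120 121 121 121 106 121 122 122 122 122 121 122 121
  120 122 121 121]
 [122 121 122 120 121 121 121 121 121  93 113 122 121 123 121 122 122 121
  121 121 121 118]
 [121 121 121 122 122 120 121 121 121 104 121 122 122 123 122 122 121 122
  122 122 122 121]
 [121 121 120 120 121 114  62  87  86  87  87  87  88  87  88  88  87  87
   86  86  86  87]
 [121 121 122 121 122 113 147 143 147 146 146 147 145 146 145 146 145 146
  145 145 145 145]
 [121 122 122 122 122  98 147  63  67 146 145 145 145 145 145 144 145 145
  144 145 145 144]
 [122 121 122 121 122  92 145 145 144 144 143 144 144
[... 1014 characters left out ...]
4 131 128 130 130 126 129 127
  129 126  62  65]
 [122 122 121 122 122  93  97  98  97  97  96 130 128 130 130 125 131 127
  129 126  63  64]
 [122 122 122 122 122  93  97  98  98  98  96 131 129 130 130 126 130 128
  128 127  63  64]
 [122 123 123 123 118  95  98  96  96  96  96 131 127 129 130 125 130 128
  128 126  63  63]
 [122 123 123 122 104  95  98  98  97  97  96 131 128 129 130 126 129 127
  127 127  61  54]
 [123 123 124 116  92  95  98  98  98  98  98 131 127 129 130 126 130 128
  128 127  66  48]
 [121 123 123  79 124  94  96  99  99  99  97 131 127 128 130 125 129 128
  128 128  73  64]
 [123 123  41 124 124  94  98  98  97  97  98 131 126 129 131 125 130 128
  128 128  77  64]]
```

Call:
{"api": "apply_moves", "payload": {
  "deltas": [
    [1,[-0.02,-0.004,0.04],0],
    [1,[-0.02,-0.004,0.08],0],
    [1,[-0.02,-0.004,0.1],0],
    [1,[-0.02,-0.004,0.115],0],
    [1,[-0.02,-0.004,0.13],0],
    [1,[-0.02,-0.004,0.145],0],
    [1,[-0.02,-0.004,0.16],0]
  ]
}}

```text
t: 12.75
eef_pos: [0.6287, 0.1692, 0.0736]
tool_rot: [0.002, 0.053, 0.999, 0.001]
contact_force: [-1.6, 0.8, 10.0]
gripper_width: 0.0
grasp_force: 5.1
```

Call:
{"api": "apply_moves", "payload": {
  "deltas": [
    [1,[0,0,0.012],0],
    [1,[0,0,0.024],0],
    [1,[0,0,0.036],0],
    [1,[0,0,0.036],0]
  ]
}}

```text
t: 13.15
eef_pos: [0.6271, 0.1691, 0.0662]
tool_rot: [0.0, 0.053, 0.999, 0.0]
contact_force: [-6.6, -0.5, 11.3]
gripper_width: -0.002
grasp_force: 6.6
```

Call:
{"api": "apply_moves", "payload": {
  "deltas": [
    [1,[0,0,0.008],0],
    [1,[0,0,0.012],0],
    [1,[0,0,0.012],0]
  ]
}}

```text
t: 13.45
eef_pos: [0.6272, 0.1692, 0.0658]
tool_rot: [0.001, 0.053, 0.999, 0.0]
contact_force: [-13.2, -2.7, 26.4]
gripper_width: -0.001
grasp_force: 14.5
```

Call:
{"api": "apply_moves", "payload": {
  "deltas": [
    [1,[0,0,-0.2],0],
    [1,[0,0,-0.45],0],
    [0.5,[0.1,-0.05,-0.7],0],
    [0.3,[0.3,-0.2,-0.9],0],
    [0.3,[0.5,-0.35,-1.0],0],
    [0.3,[0.595,-0.41,-1.0],0],
    [0.3,[0.595,-0.41,-1.0],0],
    [0.3,[0.595,-0.41,-1.0],0]
  ]
}}

```text
t: 14.25
eef_pos: [0.4989, 0.0993, 0.2626]
tool_rot: [0.0, 0.054, 0.999, -0.0]
contact_force: [-2.1, -0.7, -1.1]
gripper_width: 0.699
grasp_force: 0.0
```

```bash
python3 look.py w9.png bracket_l_grip bracket_l_end tray_l_roller tray_l_deck bracket_r_grip
python3 - <<'E'
from h import *
d=np.load('pics/w9.png.npz');P,K=d['P'],d['K']
e=np.array([.6052,.1792,.046]);M=R.from_euler('ZY',[-.106,-np.radians(25)]).as_matrix()
for m in ((55,-22,6),(55,22,6),(60,0,11),(-55,-22,6),(32.5,22,40),(-42.5,22,40)): print(m,proj(P,K,e+M@(np.array(m)/1000)).round(1))
L=M@R.from_euler('Y',-8,degrees=True).as_matrix()
for m in ((55,-22,6),(55,22,6),(32.5,22,40)): print('lean',m,proj(P,K,e+M@np.array([-.075,0,0])+L@(np.array(m)/1000+[.075,0,0])).round(1))
i=cv2.imread('pics/w9.png');u=proj(P,K,e).astype(int);a,b=u
c=i[max(b-100,0):b+110,a-80:a+100];print(u,c.shape);cv2.imwrite('pics/w9c.png',cv2.resize(c,None,fx=2.8,fy=2.8,interpolation=cv2.INTER_CUBIC))
E
```

```text
14.25 [0.4989 0.0993 0.2626] [ 1.000e-04  5.380e-02  9.986e-01 -2.000e-04] [-0.13  0.18 -0.22  1.9   0.04  1.06  1.1 ]
bracket_l_grip [(array([0.582, 0.194, 0.048]), 0.57, array([418., 233.])), (array([0.585, 0.158, 0.037]), 0.55, array([384., 235.]))]
bracket_l_end [(array([0.582, 0.186, 0.047]), 0.82, array([411., 234.])), (array([0.495, 0.297, 0.02 ]), 0.61, array([505., 139.]))]
tray_l_roller []
tray_l_deck [(array([0.588, 0.154, 0.043]), 0.64, array([382., 240.])), (array([ 0.544, -0.227,  0.028]), 0.47, array([ 45., 233.]))]
bracket_r_grip [(array([ 0.448, -0.236,  0.002]), 0.63, array([ 25., 147.]))]
(55, -22, 6) [387.6 304.8]
(55, 22, 6) [428.4 304.7]
(60, 0, 11) [409.3 310.3]
(-55, -22, 6) [385.2 203.4]
(32.5, 22, 40) [437.6 287. ]
(-42.5, 22, 40) [434.5 211.7]
lean (55, -22, 6) [390.7 305.6]
lean (55, 22, 6) [433.5 305.5]
lean (32.5, 22, 40) [442.2 281.8]
[405 253] (210, 180, 3)
```

View pics/w9c.png

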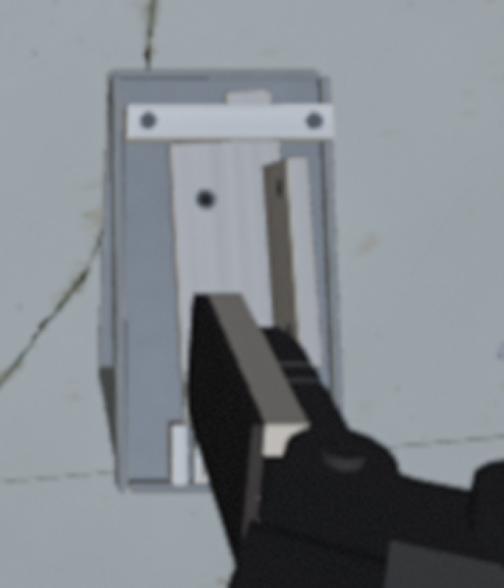

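The tray L bracket is hooked with the claw tip showing past the bridge, but the fingers hide the roller end. I'll shift for a clear numeric check there.

Call:
{"api": "apply_moves", "payload": {
  "deltas": [
    [0,[0.03,0.15,-0.2],0],
    [0,[0.03,0.3,-0.45],0],
    [0,[0.03,0.3,-0.45],0],
    [0,[0.03,0.3,-0.45],0],
    [0,[0.03,0.3,-0.45],0]
  ]
}}

```text
t: 15.05
eef_pos: [0.5, 0.1592, 0.3509]
tool_rot: [-0.001, 0.054, 0.999, -0.001]
contact_force: [-3.1, -0.3, -2.0]
gripper_width: 0.997
grasp_force: 0.0
```

```bash
python3 look.py w10.png bracket_l_grip bracket_l_end tray_l_roller tray_l_catch
python3 - <<'E'
from h import *
d=np.load('pics/w10.png.npz');P,K=d['P'],d['K']
e=np.array([.6052,.1792,.046]);M=R.from_euler('ZY',[-.106,-np.radians(25)]).as_matrix()
L=M@R.from_euler('Y',-8,degrees=True).as_matrix()
for m in ((55,-22,6),(55,22,6),(38,0,6),(32.5,14,40),(32.5,22,40),(-42.5,14,40),(-42.5,22,40),(60,0,19)): print(m,proj(P,K,e+M@(np.array(m)/1000)).round(1),'lean',proj(P,K,e+M@np.array([-.075,0,0])+L@(np.array(m)/1000+[.075,0,0])).round(1))
g=cv2.imread('pics/w10.png',0);a,b=proj(P,K,e+M@np.array([.05,0,.006])).astype(int)
print(a,b);print(np.array2string(g[b-34:b+26:2,a-36:a+40:3],max_line_width=200))
E
```

```text
15.05 [0.5    0.1592 0.3509] [-1.100e-03  5.370e-02  9.986e-01 -7.000e-04] [-0.21  0.15 -0.25  1.74  0.04  1.26  1.  ]
bracket_l_grip [(array([0.599, 0.187, 0.054]), 0.78, array([352., 226.]))]
bracket_l_end [(array([0.594, 0.182, 0.053]), 0.79, array([348., 222.]))]
tray_l_roller [(array([0.654, 0.174, 0.083]), 0.94, array([348., 274.])), (array([0.601, 0.182, 0.06 ]), 0.15, array([349., 229.]))]
tray_l_catch [(array([0.655, 0.174, 0.086]), 0.94, array([348., 276.]))]
(55, -22, 6) [330.8 269.7] lean [331.1 269. ]
(55, 22, 6) [364.1 269.6] lean [365.7 268.9]
(38, 0, 6) [347.3 256.6] lean [348.1 255.5]
(32.5, 14, 40) [360.5 252.9] lean [361.7 247.6]
(32.5, 22, 40) [367.  252.9] lean [368.4 247.5]
(-42.5, 14, 40) [359.6 192.7] lean [359.8 187.5]
(-42.5, 22, 40) [365.9 192.7] lean [366.3 187.5]
(60, 0, 19) [348.2 274.3] lean [349.2 272.2]
347 265
[[140 122 108 119 117 118 118 127 157 153 154 153 153 156 152 154 123 126 153 132 117 115 107 137 149 149]
 [146 123 108 117 118 118 118 131 156 153 155 154 153 155 152 154 124 119 153 137 115 115 107 130 149 149]
 [149 122 109 119 119 119 118 
[... 2266 characters left out ...]
 152 152 152 152 155 169 156 120 118 118 103 135 147 148]
 [149 122 103 123 121 121 148 171 135 134 140 141 143 143 144 140 156 168 157 120 119 118 108 136 147 147]
 [147 122 108 122 122 122 149 171 136 148 146 146 146 145 146 146 155 171 158 119 118 117 109 128 147 148]
 [147 123 111 123 122 123 149 171 136 177 175 175 175 175 175 173 153 173 159 119 119 120 107 126 140 132]
 [147 123  98  99  98  98 138 167 109 144 144 144 143 144 144 144 127 169 152 101 101 101 102 119 144 147]
 [148 127 102 112 110 108 110 111 110 110 110 110 109 109 109 109 109 114 111 109 110 108 109 120 149 148]
 [143 135 133 130 123 124 135 132 139 138 138 139 139 139 137 138 138 138 138 138 139 139 140 144 148 148]]
```

```bash
python3 - <<'E'
from h import *
d=np.load('pics/w10.png.npz');P,K=d['P'],d['K']
e=np.array([.6052,.1792,.046]);M=R.from_euler('ZY',[-.106,-np.radians(25)]).as_matrix()
L=M@R.from_euler('Y',-8,degrees=True).as_matrix()
for m in ((-81,0,6),(-68,0,20),(-55,0,20),(81,0,6),(52,0,11),(60,0,19),(68,0,11)): print(m,proj(P,K,e+M@(np.array(m)/1000)).round(1))
for m in ((-19,-11,6),(38,-8,6),(38,-11,6)): print(m,proj(P,K,e+M@(np.array(m)/1000)).round(1),'lean',proj(P,K,e+M@np.array([-.075,0,0])+L@(np.array(m)/1000+[.075,0,0])).round(1))
g=cv2.imread('pics/w10.png',0)
print('flange',list(enumerate(g[180:205,365].tolist(),180)),list(enumerate(g[244:258,365].tolist(),244)))
print('bridge',list(enumerate(g[160:200,345].tolist(),160)))
print('holes');m=(g[185:265,330:360]<95);n,l,s,c=cv2.connectedComponentsWithStats(m.astype('uint8'));print(s,c+[330,185])
E
```

```text
(-81, 0, 6) [346.4 168.5]
(-68, 0, 20) [347.2 175.9]
(-55, 0, 20) [347.3 185.6]
(81, 0, 6) [347.7 289.8]
(52, 0, 11) [347.7 267.6]
(60, 0, 19) [348.2 274.3]
(68, 0, 11) [347.8 280.1]
(-19, -11, 6) [338.7 213.7] lean [338.9 212.2]
(38, -8, 6) [341.3 256.6] lean [341.9 255.5]
(38, -11, 6) [339.  256.6] lean [339.5 255.5]
flange [(180, 173), (181, 172), (182, 170), (183, 171), (184, 168), (185, 152), (186, 126), (187, 113), (188, 113), (189, 117), (190, 130), (191, 144), (192, 150), (193, 152), (194, 152), (195, 152), (196, 149), (197, 147), (198, 147), (199, 147), (200, 148), (201, 149), (202, 148), (203, 149), (204, 149)] [(244, 153), (245, 153), (246, 153), (247, 152), (248, 153), (249, 155), (250, 151), (251, 147), (252, 147), (253, 147), (254, 148), (255, 149), (256, 150), (257, 150)]
bridge [(160, 149), (161, 149), (162, 149), (163, 148), (164, 149), (165, 147), (166, 137), (167, 123), (168, 107), (169, 105), (170, 112), (171, 115), (172, 115), (173, 115), (174, 114), (175, 124), (176, 154), (177, 172), (178, 176), (179, 176), (180, 173), (181, 171), (182, 171), (183, 171), (184, 168), (185, 151), (186, 127), (187, 129), (188, 142), (189, 150), (190, 151), (191, 151), (192, 151), (193, 151), (194, 151), (195, 151), (196, 150), (197, 151), (198, 150), (199, 151)]
holes
[[   0    0   30   80 2342]
 [  29    9    1   24   24]
 [   9   17    4    5   16]
 [  11   68    5    5   18]] [[344.39154569 224.6029035 ]
 [359.         205.5       ]
 [340.625      203.75      ]
 [342.72222222 254.88888889]]
```

Features agree with the flat, locked pose, allowing for the same camera bias as before; the stiff floor was also at the flat height. Next is the right half, passing in front of the post.

Call:
{"api": "apply_moves", "payload": {
  "deltas": [
    [0,[0.1,-0.2,0],0],
    [0,[0.197,-0.45,0],0],
    [0,[0.197,-0.7,0],0],
    [0,[0.197,-0.977,0],0],
    [0,[0.197,-0.977,0],0],
    [0,[0.197,-0.977,0],0]
  ]
}}

```text
t: 15.9
eef_pos: [0.4398, -0.032, 0.3523]
tool_rot: [-0.0, 0.056, 0.998, -0.0]
contact_force: [-3.6, 0.8, -1.3]
gripper_width: 1.003
grasp_force: 0.0
```

Call:
{"api": "apply_moves", "payload": {
  "deltas": [
    [0,[0,-0.25,0],0],
    [0,[0,-0.5,0],0],
    [0,[-0.15,-0.75,0],0],
    [0,[-0.3,-0.92,0],0],
    [0,[-0.3,-0.92,0],0],
    [0,[-0.3,-0.92,0],0]
  ]
}}

```text
t: 16.5
eef_pos: [0.4812, -0.2182, 0.3515]
tool_rot: [-0.001, 0.053, 0.999, 0.0]
contact_force: [-2.9, 0.7, -0.9]
gripper_width: 0.996
grasp_force: 0.0
```

```bash
python3 look.py w11.png bracket_r_grip bracket_r_claw bracket_r_end bracket_l_grip tray_r_deck tray_r_slot tray_l_slot tray_r_roller pot tweezers
python3 - <<'E'
from h import *
g=cv2.imread('pics/w11.png',0)
b=cv2.GaussianBlur(g,(3,3),0)
m=(b>115).astype('uint8');m[330:]=0
n,l,s,c=cv2.connectedComponentsWithStats(m)
for k in range(1,n):
  if 150<s[k][4]<20000:
    cs,_=cv2.findContours((l==k).astype('uint8'),0,2)
    print(s[k],c[k].round(),b[l==k].mean().round(),cv2.approxPolyDP(cs[0],3,True)[:,0].tolist()[:16])
E
```

```text
16.5 [ 0.4812 -0.2182  0.3515] [-9.000e-04  5.310e-02  9.986e-01  5.000e-04] [ 0.2   0.14  0.12  1.75 -0.02  1.26  1.79]
bracket_r_grip [(array([ 0.426, -0.246,  0.001]), 0.87, array([298., 109.]))]
bracket_r_claw [(array([ 0.433, -0.239,  0.006]), 0.78, array([304., 113.]))]
bracket_r_end [(array([ 0.429, -0.25 ,  0.006]), 0.71, array([295., 111.])), (array([0.653, 0.161, 0.084]), 0.7, array([631., 259.]))]
bracket_l_grip [(array([0.596, 0.174, 0.047]), 0.74, array([625., 206.]))]
tray_r_deck [(array([ 0.647, -0.224,  0.086]), 0.73, array([333., 285.])), (array([ 0.607, -0.217,  0.047]), 0.68, array([334., 243.]))]
tray_r_slot [(array([ 0.605, -0.219,  0.047]), 0.82, array([332., 242.]))]
tray_l_slot [(array([0.589, 0.153, 0.037]), 0.84, array([605., 201.]))]
tray_r_roller [(array([ 0.654, -0.221,  0.09 ]), 0.76, array([336., 290.])), (array([0.596, 0.169, 0.05 ]), 0.66, array([624., 208.]))]
pot [(array([ 0.637, -0.144,  0.048]), 0.67, array([388., 258.]))]
tweezers [(array([ 0.573, -0.332,  0.01 ]), 0.63, array([252., 219.]))]
[ 266   60   67  100 3439] [298. 111.] 205.0 [[267, 64
[... 320 characters left out ...]
411, 329], [395, 286], [368, 286], [363, 179]]
[  72  237  175   93 7958] [168. 283.] 158.0 [[240, 239], [157, 247], [72, 329], [129, 329], [145, 322], [184, 279], [189, 282], [162, 319], [170, 329], [180, 329], [178, 318], [210, 267], [217, 267], [220, 273], [221, 314], [246, 270]]
[ 371  238   35   42 1150] [387. 259.] 197.0 [[381, 238], [371, 248], [372, 269], [383, 279], [393, 279], [403, 272], [405, 258], [392, 240]]
[  17  248  113   75 3931] [ 63. 277.] 155.0 [[129, 249], [17, 260], [41, 321]]
[438 268  48  62 850] [463. 300.] 149.0 [[438, 268], [468, 317], [466, 329], [477, 329], [485, 320], [449, 269]]
[ 216  276   42   54 1166] [240. 311.] 158.0 [[247, 276], [216, 329], [257, 329]]
```

```bash
python3 - <<'E'
from h import *
d=np.load('pics/w11.png.npz');P,K=d['P'],d['K']
x,r=fit(P,K,[(-75,-20,6),(-75,-2,6),(-55,-2,6),(-55,22,6),(55,22,6),(55,-22,6)],[(267,64),(279,60),(285,75),(303,71),(330,150),(301,158)],0,0,[.43,-.25,.3])
print('bracket',x,np.degrees(x[2]),r)
c,s=np.cos(x[2]),np.sin(x[2]);G=np.array([x[0]-.005*c+.018*s,x[1]-.005*s-.018*c,.011]);print('grip',G)
o=bot.get_obs();print('tool delta',rot(o).inv().apply(G-o['eef_pos'])/.2,'yaw',np.degrees(np.arctan2(*(-rot(o).as_matrix()[[1,0],0]))))
g=cv2.imread('pics/w11.png',0)
print(np.array2string(g[168:204:2,294:376:4],max_line_width=200));print(np.array2string(g[266:312:3,290:384:4],max_line_width=200))
for q in ((216,171),(387,259)): print('blob',ray(P,K,q,.0).round(3),ray(P,K,q,.047).round(3))
E
```

```text
bracket [ 0.4360256  -0.24242889  0.22607313] 12.953035943676676 [[-0.3, 0.7], [0.7, -0.2], [0.3, 0.5], [-0.2, -2.0], [0.2, -0.6], [-0.8, 1.8]]
grip [ 0.43518758 -0.26109162  0.011     ]
tool delta [ 0.202082   -0.23351979  1.70834952] yaw -6.104582027386751
[[ 62  62  60  60  61  60  61  60  62  62  61  62  60  59  59  60  58  61  61  62  61]
 [ 63  63  62  62  61  62  61  60  61  60  60  60  61  60  61  60  60  61  61  62  61]
 [ 61  62  63  62  61  61  61  59  60  60  62  61  60  61  59  61  60  60  60  63  59]
 [ 61  62  62  61  60  60  61  59  60  61  61  61  61  60  62  60  59  60  60  61  59]
 [ 62  62  62  60  61  59  60  59  58  59  58  59  61  62  63  64  69  62  59  59  62]
 [ 63  60  96 103 104 115 124 133 147 149 150 150 153 156 151 147 155 125  60  59  61]
 [ 61  59 167 172 161 171 160 166 171 172 174 172 183 177 171 164 172 171  58  60  60]
 [ 61  58 172 174 174 176 176 178 178 178 177 177 181 180 179 178 176 174  59  61  60]
 [ 60  57 173 178 178 178 178 179 179 178 177 179 180 181 181 178 178 173  59  60  61]
 [ 60  57 175 178 177 177 177 179 179 174 176 177 177 181 
[... 1712 characters left out ...]
08]
 [209 209 209 176 158 164 157 238 176 199 205 208 212 196 184 224 160 157 149 177 209 208 206 209]
 [218 219 219 202 196 178 179 177 174 187 160 166 195 197 198 202 186 171 165 158 161 155 159 209]
 [219 219 214 218 218 219 219 219 219 219 146 157 203 208 209 209 167 164 164 163 167 172 181 209]
 [218 218 219 218 218 218 211 217 219 219 144 150 202 209 205 209 198 201 207 207 208 209 208 209]
 [218 218 219 219 218 218 218 218 219 219 149 135 198 207 196 209 210 211 213 215 215 214 214 201]
 [218 218 218 219 218 218 218 218 219 200 166 153 202 214 214 201 189 179 166 158 165 174 157 137]]
blob [ 0.499 -0.373  0.   ] [ 0.49  -0.358  0.047]
blob [ 0.664 -0.139  0.   ] [ 0.639 -0.146  0.047]
```

Call:
{"api": "apply_moves", "payload": {
  "deltas": [
    [0.2,[0.1,-0.1,0.2],-0.02],
    [0.3,[0.202,-0.2335,0.5],-0.053],
    [0.3,[0.202,-0.2335,0.75],-0.053],
    [0.3,[0.202,-0.2335,0.95],-0.053],
    [0.3,[0.202,-0.2335,0.95],-0.053],
    [0.3,[0.202,-0.2335,0.95],-0.053]
  ]
}}

```text
t: 17.65
eef_pos: [0.4348, -0.261, 0.1622]
tool_rot: [-0.001, -0.113, 0.994, 0.001]
contact_force: [-2.7, -0.5, -0.2]
gripper_width: 0.7
grasp_force: 0.0
```

```bash
python3 - <<'E'
from h import *
d=np.load('pics/w11.png.npz');P,K=d['P'],d['K']
x,r=fit(P,K,[(-81,-44,6),(-81,44,6),(81,-44,6),(81,44,6)],[(301,178.5),(363,178.5),(302,297),(368,297)],.046,np.radians(25),[.61,-.22,0])
print('tray',x,np.degrees(x[2]),r)
p,P,o=wrist();save(p,'w12.png');K=np.array(p['intrinsics'])
b=cv2.GaussianBlur(cv2.imread('pics/w12.png',0),(3,3),0)
m=(b>115).astype('uint8');m[260:]=0
n,l,s,c=cv2.connectedComponentsWithStats(m)
for k in range(1,n):
  if 1000<s[k][4]<30000:
    cs,_=cv2.findContours((l==k).astype('uint8'),0,2)
    print(s[k],c[k].round(),cv2.approxPolyDP(cs[0],3,True)[:,0].tolist()[:16])
print(o['eef_pos'].round(4))
yaw=.226;cc,ss=np.cos(yaw),np.sin(yaw);M=np.array([[cc,-ss,0],[ss,cc,0],[0,0,1]])
for q in ((-75,-20,6),(-75,-2,6),(-55,-2,6),(-55,22,6),(55,22,6),(55,-22,6),(-42.5,-22,40)): print(q,proj(P,K,M@(np.array(q)/1000)+[.436,-.2424,0]).round(1))
E
```

```text
tray [ 0.59745344 -0.21658813 -0.08964679] -5.13638256748191 [[-0.6, -0.4], [1.2, -1.5], [-0.5, 1.6], [-0.0, 0.5]]
[  380     0   260    83 12352] [545.  34.] [[383, 0], [380, 18], [504, 50], [507, 52], [503, 55], [607, 81], [639, 81], [639, 0], [556, 0], [496, 24], [409, 0]]
[ 316   99   54  150 6991] [342. 179.] [[319, 100], [316, 165], [321, 247], [368, 246], [369, 126], [342, 125], [341, 101]]
[ 172  143   44   43 1295] [195. 163.] [[182, 147], [184, 156], [172, 159], [176, 176], [209, 185], [205, 170], [212, 168], [215, 146], [206, 150], [202, 143]]
[ 550  201   90   59 3861] [598. 235.] [[550, 259], [639, 259], [639, 233], [628, 230], [625, 209], [585, 201], [568, 220]]
[   0  202   63   45 1522] [ 22. 221.] [[0, 246], [62, 214], [0, 202]]
[  31  222  171   38 4276] [121. 245.] [[31, 259], [199, 259], [201, 243], [94, 222]]
[ 0.4348 -0.261   0.1622]
(-75, -20, 6) [320.2 100.1]
(-75, -2, 6) [342.4 100.1]
(-55, -2, 6) [342.  125.2]
(-55, 22, 6) [371.1 125.2]
(55, 22, 6) [366.3 246.7]
(55, -22, 6) [318.5 246.8]
(-42.5, -22, 40) [317.4 147. ]
```

Call:
{"api": "apply_moves", "payload": {
  "deltas": [
    [0.5,[0,0,0.3],-0.004],
    [0.5,[0,0,0.6],-0.004],
    [0.5,[0,0,0.75],-0.004],
    [0.5,[0,0,0.756],-0.004],
    [1,[0,0,0.756],-0.004],
    [1,[0,0,0.756],-0.004],
    [1,[0,0,0.756],-0.004],
    [1,[0,0,0.756],-0.004],
    [1,[0,0,0.756],-0.004]
  ],
  "squeeze": 30
}}

```text
t: 18.6
eef_pos: [0.4381, -0.2626, 0.015]
tool_rot: [0.003, -0.125, 0.992, -0.002]
contact_force: [-4.1, 0.2, 10.7]
gripper_width: 0.089
grasp_force: 32.3
```

Call:
{"api": "apply_moves", "payload": {
  "deltas": [
    [1,[0,0,-0.1],0],
    [1,[0,0,-0.25],0],
    [1,[0,0,-0.45],0],
    [1,[-0.15,-0.01,-0.69],0.02],
    [1,[-0.4,-0.03,-0.69],0.0547],
    [1,[-0.65,-0.05,-0.69],0.0547],
    [1,[-0.82,-0.066,-0.69],0.0547],
    [1,[-0.82,-0.066,-0.69],0.0547],
    [1,[-0.82,-0.066,-0.69],0.0547]
  ]
}}

```text
t: 19.5
eef_pos: [0.5975, -0.2331, 0.1508]
tool_rot: [0.001, 0.046, 0.999, -0.0]
contact_force: [-3.8, -0.9, -2.4]
gripper_width: 0.09
grasp_force: 30.4
```

```bash
python3 look.py w13.png tray_r_slot bracket_r_claw; python3 - <<'E'
from h import *
g=cv2.imread('pics/w13.png',0)
print('c',list(range(260,400,5)))
for r in range(84,190,3): print(r,g[r,260:400:5].tolist())
E
```

```text
19.5 [ 0.5975 -0.2331  0.1508] [ 7.00e-04  4.56e-02  9.99e-01 -2.00e-04] [ 0.15  0.51  0.18  1.72 -0.11  0.92  1.85]
tray_r_slot [(array([ 0.562, -0.242,  0.034]), 0.83, array([307., 151.]))]
bracket_r_claw [(array([ 0.579, -0.213,  0.142]), 0.58, array([365., 224.]))]
c [260, 265, 270, 275, 280, 285, 290, 295, 300, 305, 310, 315, 320, 325, 330, 335, 340, 345, 350, 355, 360, 365, 370, 375, 380, 385, 390, 395]
84 [60, 59, 59, 59, 58, 60, 59, 59, 60, 60, 59, 59, 57, 57, 59, 56, 57, 59, 60, 59, 60, 57, 58, 57, 56, 58, 57, 59]
87 [58, 60, 59, 59, 60, 59, 59, 56, 59, 58, 58, 58, 58, 57, 58, 57, 58, 58, 59, 58, 61, 57, 58, 59, 57, 57, 58, 58]
90 [60, 58, 59, 60, 59, 58, 58, 59, 59, 60, 59, 59, 59, 59, 58, 58, 58, 58, 58, 57, 58, 58, 58, 59, 57, 59, 58, 58]
93 [59, 58, 59, 59, 58, 58, 60, 58, 57, 57, 57, 56, 57, 57, 55, 57, 56, 56, 56, 57, 58, 57, 56, 58, 56, 58, 58, 57]
96 [57, 59, 57, 59, 58, 122, 154, 150, 148, 149, 149, 159, 154, 156, 155, 156, 157, 166, 164, 163, 165, 167, 165, 165, 165, 164, 164, 166]
99 [59, 59, 58, 59, 58, 131, 153, 172, 171, 172, 172, 172, 172, 173, 173, 174, 174, 
[... 3554 characters left out ...]

177 [59, 59, 59, 61, 60, 132, 151, 175, 176, 176, 176, 185, 218, 216, 217, 220, 218, 220, 217, 212, 214, 219, 219, 214, 216, 219, 214, 214]
180 [59, 59, 58, 59, 59, 132, 151, 176, 176, 176, 176, 154, 140, 141, 146, 220, 219, 220, 216, 211, 214, 219, 218, 214, 216, 218, 214, 215]
183 [58, 58, 60, 58, 59, 131, 149, 175, 176, 177, 176, 144, 136, 135, 130, 220, 219, 220, 216, 211, 214, 218, 219, 215, 216, 219, 213, 216]
186 [58, 59, 57, 58, 60, 131, 147, 175, 176, 177, 176, 141, 140, 137, 131, 221, 219, 220, 216, 211, 215, 219, 218, 215, 216, 218, 214, 216]
189 [57, 59, 58, 59, 59, 132, 147, 176, 176, 177, 176, 138, 139, 140, 137, 221, 219, 219, 216, 212, 215, 219, 218, 214, 217, 219, 214, 216]
```

```bash
python3 - <<'E'
from h import *
g=cv2.imread('pics/w13.png',0);d=np.load('pics/w13.png.npz');P,K=d['P'],d['K']
print(96,g[99,394:416].tolist(),g[104:120:2,386:402:2].tolist());print(g[112,294:308].tolist(), g[112,384:398].tolist(),g[115,312:324].tolist(),g[115,356:366].tolist(),[int(np.argmax(g[80:110,c]>110))+80 for c in (290,400)],[int(np.argmax(g[100:110,c]>200))+100 for c in (292,400)])
o=bot.get_obs();T=rot(o).inv();t=o['eef_pos']
f=lambda u,v,z:(T.apply(ray(P,K,(u,v),z)-t)*1000).round(1)
for n,a in dict(cornL=(284,95,.0172),cornR=(403,95,.0172),boltL=(300.5,112.5,.038),boltR=(391.5,112.5,.038),clawL=(318,109,.1458),clawR=(361,109,.1458)).items(): print(n,f(*a))
E
```

```text
96 [171, 170, 160, 139, 141, 168, 175, 175, 169, 144, 88, 56, 56, 56, 56, 57, 57, 57, 57, 57, 57, 58] [[215, 212, 216, 218, 218, 217, 215, 220], [238, 238, 235, 234, 237, 238, 238, 238], [240, 227, 179, 159, 197, 236, 240, 240], [231, 165, 126, 127, 131, 203, 237, 237], [221, 134, 128, 127, 126, 178, 235, 236], [226, 150, 126, 127, 129, 199, 235, 234], [234, 211, 162, 157, 192, 231, 234, 234], [235, 235, 233, 233, 234, 236, 235, 235]]
[234, 210, 156, 125, 126, 127, 128, 127, 126, 131, 165, 210, 235, 238] [236, 234, 221, 178, 134, 126, 128, 128, 127, 128, 126, 136, 178, 219] [236, 236, 235, 235, 236, 234, 226, 213, 215, 217, 218, 218] [214, 215, 215, 213, 210, 209, 218, 231, 233, 233] [95, 93] [105, 104]
cornL [ 71.7 -28.1 132.9]
cornR [ 71.9  60.4 132.9]
boltL [ 60.5 -14.8 112.1]
boltR [ 60.7  48.7 112.1]
clawL [69.6 -1.2  4.3]
clawR [69.6 16.   4.3]
```

Call:
{"api": "apply_moves", "payload": {
  "deltas": [
    [1,[-0.014,-0.004,0.12],-0.002],
    [1,[-0.014,-0.004,0.2],-0.002],
    [1,[-0.014,-0.004,0.23],-0.002],
    [1,[-0.014,-0.004,0.25],-0.002],
    [1,[-0.014,-0.004,0.265],-0.002],
    [1,[-0.014,-0.004,0.28],-0.002],
    [1,[-0.014,-0.004,0.295],-0.002],
    [1,[-0.014,-0.004,0.31],-0.002],
    [1,[-0.014,-0.004,0.325],-0.002],
    [1,[-0.014,-0.004,0.34],-0.002],
    [1,[-0.014,-0.004,0.34],-0.002]
  ],
  "squeeze": 20
}}

```text
t: 20.75
eef_pos: [0.5996, -0.235, 0.0825]
tool_rot: [0.0, 0.04, 0.999, -0.0]
contact_force: [-6.7, 0.4, 5.6]
gripper_width: 0.085
grasp_force: 35.3
```

```bash
cat > prof.py <<'E'
import sys
from h import *
p,P,o=wrist();save(p,sys.argv[1]);np.savez('pics/'+sys.argv[1]+'.npz',P=P,K=p['intrinsics'])
g=cv2.cvtColor(p['color'],cv2.COLOR_RGB2GRAY)
print('c',list(range(284,412,5)))
for r in range(int(sys.argv[2]),int(sys.argv[3]),3): print(r,g[r,284:412:5].tolist())
E
python3 prof.py w14.png 96 215
```

```text
c [284, 289, 294, 299, 304, 309, 314, 319, 324, 329, 334, 339, 344, 349, 354, 359, 364, 369, 374, 379, 384, 389, 394, 399, 404, 409]
96 [145, 172, 171, 171, 171, 171, 171, 170, 170, 170, 170, 169, 169, 169, 169, 169, 167, 166, 166, 168, 168, 168, 169, 168, 167, 166]
99 [136, 172, 171, 171, 172, 171, 171, 171, 171, 172, 172, 171, 172, 173, 171, 171, 172, 172, 172, 172, 172, 171, 172, 171, 171, 169]
102 [132, 173, 173, 171, 172, 173, 172, 172, 173, 174, 174, 173, 173, 174, 173, 172, 173, 173, 174, 175, 175, 174, 174, 174, 174, 172]
105 [141, 175, 174, 174, 175, 169, 169, 170, 174, 175, 173, 174, 173, 173, 173, 172, 172, 174, 174, 175, 176, 175, 175, 175, 174, 173]
108 [234, 233, 233, 233, 233, 232, 232, 232, 231, 231, 232, 231, 231, 231, 231, 231, 231, 231, 231, 231, 230, 230, 230, 230, 230, 230]
111 [240, 239, 218, 228, 239, 239, 239, 239, 238, 238, 238, 238, 238, 238, 238, 238, 238, 238, 238, 238, 237, 238, 238, 238, 238, 238]
114 [242, 240, 127, 131, 242, 240, 240, 240, 240, 239, 239, 239, 239, 239, 239, 239, 239, 238, 238, 238, 238, 239, 238, 238, 238, 238]
117 [238, 220, 126, 126,
[... 3730 characters left out ...]
 215, 217, 215, 205, 173]
201 [168, 174, 175, 175, 175, 175, 202, 216, 215, 214, 209, 218, 218, 215, 213, 216, 219, 214, 215, 218, 213, 215, 217, 215, 211, 174]
204 [169, 174, 176, 175, 175, 176, 202, 216, 215, 214, 202, 218, 219, 214, 213, 216, 220, 214, 216, 218, 213, 216, 217, 215, 212, 174]
207 [170, 176, 175, 176, 177, 176, 202, 216, 215, 213, 202, 218, 219, 215, 213, 216, 220, 214, 215, 218, 213, 215, 218, 215, 214, 174]
210 [170, 175, 176, 176, 176, 175, 201, 216, 215, 214, 203, 218, 219, 215, 213, 216, 219, 214, 215, 218, 213, 215, 217, 215, 214, 174]
213 [171, 175, 175, 176, 176, 176, 202, 216, 215, 213, 203, 218, 219, 214, 213, 216, 220, 214, 215, 218, 213, 215, 217, 215, 210, 174]
```

Slot edges are at col 314–360 and the claw at 320–356, centred, with the opening on the right-hand side. I'll keep lowering.

Call:
{"api": "apply_moves", "payload": {
  "deltas": [
    [1,[0,0,0.015],0],
    [1,[0,0,0.03],0],
    [1,[0,0,0.04],0],
    [1,[0,0,0.04],0]
  ]
}}

```text
t: 21.2
eef_pos: [0.5987, -0.2349, 0.0744]
tool_rot: [-0.001, 0.04, 0.999, 0.0]
contact_force: [-8.5, 0.5, 6.5]
gripper_width: 0.085
grasp_force: 38.6
```

Call:
{"api": "apply_moves", "payload": {
  "deltas": [
    [1,[0,0,0.006],0],
    [1,[0,0,0.012],0],
    [1,[0.015,0,0.021],0],
    [1,[0.03,0,0.029],0],
    [1,[0.045,0,0.038],0],
    [1,[0.06,0,0.046],0],
    [1,[0.06,0,0.046],0]
  ]
}}

```text
t: 21.9
eef_pos: [0.5896, -0.2342, 0.0676]
tool_rot: [0.002, 0.04, 0.999, -0.0]
contact_force: [-6.7, 0.8, 16.3]
gripper_width: 0.086
grasp_force: 40.4
```

```bash
python3 prof.py w15.png 110 205
```

```text
c [284, 289, 294, 299, 304, 309, 314, 319, 324, 329, 334, 339, 344, 349, 354, 359, 364, 369, 374, 379, 384, 389, 394, 399, 404, 409]
110 [59, 59, 59, 60, 59, 59, 57, 57, 57, 59, 57, 57, 60, 58, 58, 57, 57, 59, 59, 60, 60, 58, 59, 58, 59, 57]
113 [134, 133, 133, 132, 131, 131, 130, 141, 142, 141, 139, 139, 137, 135, 135, 135, 134, 113, 113, 112, 114, 114, 114, 114, 113, 113]
116 [166, 167, 167, 167, 166, 167, 168, 169, 170, 168, 169, 168, 169, 169, 168, 168, 169, 167, 167, 167, 168, 169, 169, 169, 168, 171]
119 [171, 174, 174, 173, 173, 173, 173, 173, 173, 174, 173, 173, 173, 174, 175, 174, 173, 174, 173, 173, 173, 174, 173, 173, 173, 173]
122 [171, 174, 174, 173, 174, 174, 174, 174, 175, 175, 174, 174, 174, 175, 174, 174, 173, 174, 175, 175, 176, 176, 176, 175, 176, 174]
125 [171, 174, 174, 173, 174, 174, 174, 174, 175, 175, 175, 174, 175, 174, 174, 174, 174, 174, 174, 175, 176, 177, 177, 176, 176, 175]
128 [175, 178, 177, 175, 175, 176, 176, 176, 177, 177, 177, 174, 174, 172, 172, 171, 171, 171, 172, 173, 174, 177, 177, 177, 176, 175]
131 [235, 234, 234, 234, 233, 233, 233, 233, 232
[... 2626 characters left out ...]
 173, 173, 173, 172, 171]
191 [175, 174, 174, 174, 175, 174, 173, 178, 190, 193, 216, 217, 215, 214, 192, 174, 173, 171, 173, 174, 173, 174, 174, 173, 171, 171]
194 [175, 175, 175, 175, 174, 174, 186, 217, 215, 213, 212, 215, 215, 210, 208, 211, 212, 208, 211, 211, 208, 211, 209, 208, 172, 171]
197 [176, 175, 175, 175, 174, 173, 188, 217, 215, 213, 216, 218, 219, 214, 214, 218, 219, 215, 217, 217, 213, 217, 216, 216, 170, 170]
200 [176, 176, 176, 175, 174, 173, 187, 217, 215, 214, 216, 218, 219, 214, 215, 217, 219, 214, 217, 218, 213, 217, 216, 215, 169, 172]
203 [177, 176, 176, 176, 174, 173, 187, 217, 215, 214, 215, 219, 219, 214, 214, 217, 219, 214, 217, 217, 213, 218, 217, 215, 172, 173]
```

Call:
{"api": "apply_moves", "payload": {
  "deltas": [
    [1,[0.01,0,-0.004],0],
    [1,[0.025,0,0.004],0],
    [1,[0.04,0,0.012],0],
    [1,[0.055,0,0.021],0],
    [1,[0.068,0,0.028],0],
    [1,[0.075,0,0.032],0],
    [1,[0.075,0,0.032],0]
  ]
}}

```text
t: 22.65
eef_pos: [0.5758, -0.2329, 0.06]
tool_rot: [0.003, 0.04, 0.999, -0.001]
contact_force: [-0.8, -0.0, 10.6]
gripper_width: 0.085
grasp_force: 39.5
```

```bash
python3 prof.py w16.png 128 210
```

```text
c [284, 289, 294, 299, 304, 309, 314, 319, 324, 329, 334, 339, 344, 349, 354, 359, 364, 369, 374, 379, 384, 389, 394, 399, 404, 409]
128 [60, 57, 59, 60, 58, 59, 59, 58, 59, 59, 59, 59, 59, 60, 59, 61, 60, 59, 58, 62, 59, 59, 58, 60, 59, 57]
131 [60, 59, 59, 59, 58, 61, 58, 58, 60, 59, 59, 59, 59, 60, 59, 59, 59, 60, 60, 59, 57, 58, 59, 60, 59, 60]
134 [61, 59, 60, 59, 60, 61, 57, 60, 58, 60, 60, 59, 58, 59, 59, 59, 59, 59, 59, 61, 58, 60, 58, 60, 59, 57]
137 [57, 59, 56, 59, 58, 58, 57, 57, 56, 58, 56, 56, 58, 57, 57, 56, 58, 61, 59, 59, 59, 60, 58, 58, 57, 56]
140 [165, 164, 164, 163, 163, 162, 163, 161, 163, 162, 157, 156, 155, 156, 156, 156, 155, 152, 151, 151, 152, 153, 152, 152, 151, 151]
143 [160, 161, 160, 159, 160, 160, 159, 159, 160, 173, 173, 172, 172, 172, 173, 174, 175, 174, 172, 173, 174, 175, 175, 175, 174, 173]
146 [174, 174, 173, 172, 173, 173, 173, 173, 173, 173, 173, 173, 172, 173, 172, 172, 173, 173, 173, 173, 173, 174, 172, 172, 172, 172]
149 [176, 175, 174, 174, 175, 175, 174, 174, 175, 176, 176, 175, 175, 176, 175, 174, 175, 175, 176, 176, 176, 177, 176, 176, 1
[... 2008 characters left out ...]
 217, 217, 215, 172, 174]
197 [176, 177, 176, 176, 175, 174, 182, 217, 216, 214, 206, 219, 219, 214, 215, 218, 220, 215, 217, 218, 214, 217, 217, 215, 174, 174]
200 [177, 176, 177, 176, 176, 174, 184, 217, 216, 215, 206, 219, 220, 215, 215, 218, 220, 215, 217, 218, 213, 217, 217, 215, 177, 174]
203 [176, 176, 176, 176, 176, 175, 184, 217, 216, 215, 206, 219, 219, 215, 215, 217, 220, 215, 217, 218, 214, 217, 217, 216, 180, 174]
206 [175, 175, 175, 177, 176, 174, 185, 218, 216, 215, 206, 219, 219, 215, 215, 217, 220, 215, 218, 219, 214, 218, 217, 215, 181, 174]
209 [175, 174, 174, 176, 176, 176, 186, 217, 216, 215, 207, 219, 219, 215, 215, 217, 220, 215, 217, 219, 214, 217, 217, 216, 165, 174]
```

Call:
{"api": "apply_moves", "payload": {
  "deltas": [
    [1,[0.008,0,0.002],0],
    [1,[0.015,0,0.005],0],
    [1,[0.015,0,0.005],0]
  ]
}}

```text
t: 23.0
eef_pos: [0.5755, -0.2329, 0.0602]
tool_rot: [0.006, 0.04, 0.999, -0.001]
contact_force: [4.0, -0.6, 12.0]
gripper_width: 0.082
grasp_force: 39.8
```

Call:
{"api": "apply_moves", "payload": {
  "deltas": [
    [0.7,[0,0,0],0],
    [0.7,[0,0,0],0],
    [0.7,[0,0,0],0],
    [0.7,[0,0,-0.1],0],
    [0.7,[0,0,-0.3],0],
    [1,[0,0,-0.41],0],
    [1,[-0.12,0.06,-0.41],0],
    [1,[-0.255,0.13,-0.35],0],
    [1,[-0.255,0.13,-0.24],0],
    [1,[-0.255,0.13,-0.24],0],
    [1,[-0.255,0.13,-0.24],0]
  ]
}}

```text
t: 24.1
eef_pos: [0.6216, -0.2106, 0.1039]
tool_rot: [-0.001, 0.04, 0.999, -0.0]
contact_force: [-3.4, -0.2, -1.1]
gripper_width: 0.001
grasp_force: 0.0
```

```bash
python3 - <<'E'
from h import *
p,P,o=wrist();save(p,'w17.png');g=cv2.imread('pics/w17.png',0)
print(o['eef_pos'])
for r in range(50,220,6): print(r,g[r,240:400:6].tolist())
E
```

```text
[ 0.62155209 -0.21058926  0.10392108]
50 [56, 57, 58, 55, 56, 56, 56, 57, 56, 58, 56, 58, 57, 58, 58, 59, 58, 56, 55, 55, 56, 56, 59, 56, 56, 57, 57]
56 [58, 56, 58, 57, 58, 59, 58, 56, 58, 55, 57, 57, 58, 55, 56, 57, 56, 56, 58, 57, 58, 55, 56, 54, 58, 57, 55]
62 [172, 142, 145, 143, 144, 144, 145, 144, 144, 143, 141, 141, 141, 140, 138, 137, 139, 140, 139, 138, 136, 135, 135, 170, 60, 57, 57]
68 [208, 207, 207, 206, 207, 206, 206, 205, 205, 205, 199, 199, 198, 199, 199, 199, 200, 199, 199, 199, 198, 198, 198, 196, 63, 54, 56]
74 [240, 207, 127, 239, 239, 239, 239, 238, 238, 238, 238, 238, 238, 238, 237, 237, 237, 237, 237, 237, 236, 130, 227, 238, 73, 58, 57]
80 [235, 155, 126, 231, 212, 209, 206, 234, 234, 233, 233, 233, 233, 233, 233, 233, 233, 233, 233, 233, 214, 126, 181, 233, 75, 57, 56]
86 [234, 234, 234, 233, 212, 212, 202, 233, 232, 232, 232, 232, 232, 232, 232, 232, 232, 233, 232, 232, 232, 232, 233, 233, 88, 57, 58]
92 [166, 165, 164, 165, 213, 212, 201, 164, 164, 164, 163, 165, 164, 164, 163, 164, 164, 164, 164, 165, 165, 165, 166, 164, 93, 58, 56]
98 [169, 171, 171, 170
[... 2168 characters left out ...]
65, 60, 60]
194 [117, 177, 177, 213, 214, 205, 105, 186, 216, 217, 212, 216, 217, 214, 217, 214, 218, 215, 171, 174, 174, 175, 174, 137, 168, 58, 59]
200 [126, 176, 176, 214, 215, 203, 105, 199, 216, 217, 212, 216, 217, 215, 217, 213, 219, 215, 173, 175, 174, 175, 175, 138, 165, 58, 57]
206 [125, 176, 175, 214, 214, 200, 89, 212, 215, 217, 212, 217, 217, 215, 217, 214, 219, 215, 174, 175, 174, 174, 173, 136, 168, 59, 58]
212 [135, 178, 176, 214, 215, 194, 80, 213, 216, 217, 213, 217, 217, 215, 217, 214, 219, 214, 179, 175, 175, 174, 172, 146, 170, 59, 108]
218 [141, 178, 180, 215, 214, 188, 92, 214, 216, 217, 214, 217, 216, 215, 217, 214, 219, 214, 180, 174, 175, 175, 175, 145, 169, 59, 145]
```

```bash
cat > lean.py <<'E'
from h import *
def run(name,P,K,px,sgn):
    # px: list of (frame, model mm, (u|None, v|None))
    def f(v):
        M=R.from_euler('ZY',[v[2],-np.radians(25)]).as_matrix();e=np.array([v[0],v[1],.046])
        L=M@R.from_euler('Y',-v[4]).as_matrix();out=[]
        for fr,m,uv in px:
            m=np.array(m)/1000
            X=e+M@m if fr=='t' else e+M@np.array([v[3]-.075,v[5],0])+L@(m+[.075,0,0])
            q=proj(P,K,X); out+=[(q[k]-uv[k]) for k in (0,1) if uv[k] is not None]
        return np.array(out+[v[5]*200])
    s=least_squares(f,[.605,-.217 if sgn<0 else .18,-.09,0,.1,0]);v=s.x
    print(name,'tray',v[:3].round(4),'slip mm',v[3]*1000,'lean deg',np.degrees(v[4]),'dy',v[5]*1000,s.fun.round(1))
E
python3 - <<'E'
from h import *
g8=cv2.imread('pics/w8.png',0);g=cv2.imread('pics/w17.png',0)
print('R: col340',g[56:110,340].tolist());print('col266',g[64:100,266].tolist());print('flange col', [g[88,258:290].tolist()]);print('right',g[75,360:390].tolist(),g[62,230:250].tolist())
def holes(g,x0,x1,y0,y1):
    n,l,s,c=cv2.connectedComponentsWithStats((g[y0:y1,x0:x1]<150).astype('uint8'));return [(s[k][4],(c[k]+[x0,y0]).round(1).tolist()) for k in range(1,n) if s[k][4]>15]
print(holes(g,240,262,68,86),holes(g,355,376,68,86),holes(g,312,336,120,150))
print('plate', [int(np.argmax(g[93:115,c]>195))+93 for c in (290,300,310,320,330,340)])
print('L: col300',g8[60:110,300].tolist());print('c355',g8[80:110,355].tolist(),'c350',g8[80:110,350].tolist())
print('row150',g8[150,290:400].tolist())
E
```

```text
R: col340 [56, 58, 57, 56, 56, 88, 140, 160, 166, 171, 172, 177, 200, 224, 234, 235, 236, 237, 237, 236, 234, 233, 233, 233, 233, 232, 231, 231, 232, 232, 233, 232, 231, 225, 203, 175, 165, 171, 193, 192, 178, 172, 172, 180, 199, 212, 215, 214, 214, 214, 214, 214, 214, 214]
col266 [167, 171, 171, 179, 206, 226, 233, 235, 237, 239, 239, 238, 236, 236, 232, 218, 204, 207, 213, 214, 214, 214, 214, 214, 214, 214, 213, 214, 214, 214, 214, 214, 214, 214, 214, 214]
flange col [[232, 232, 231, 221, 206, 208, 212, 214, 214, 214, 213, 213, 213, 212, 211, 211, 211, 209, 202, 184, 149, 163, 209, 229, 232, 232, 232, 231, 232, 231, 231, 231]]
right [230, 211, 172, 138, 126, 125, 126, 126, 126, 127, 136, 171, 211, 233, 237, 236, 236, 236, 236, 233, 213, 170, 149, 119, 74, 56, 57, 58, 57, 56] [55, 56, 56, 57, 56, 57, 82, 142, 178, 176, 172, 169, 161, 140, 109, 122, 142, 146, 146, 145]
[(np.int32(85), [250.9, 78.2])] [(np.int32(85), [366.5, 78.4])] [(np.int32(123), [325.0, 134.2])]
plate [95, 95, 100, 100, 100, 100]
L: col300 [121, 122, 122, 122, 121, 119, 104, 88, 87, 90, 91, 92, 99, 121, 138, 144, 
[... 296 characters left out ...]
 124, 124, 125, 125] c350 [145, 143, 144, 144, 144, 143, 142, 142, 142, 142, 142, 143, 142, 142, 134, 115, 93, 87, 91, 112, 125, 126, 127, 127, 127, 128, 129, 128, 129, 129]
row150 [94, 93, 92, 92, 92, 91, 91, 89, 99, 120, 127, 130, 130, 130, 130, 130, 129, 129, 129, 129, 128, 128, 129, 129, 129, 131, 130, 130, 129, 128, 130, 130, 130, 129, 128, 128, 128, 127, 124, 124, 124, 125, 127, 126, 126, 127, 128, 129, 130, 131, 130, 130, 128, 127, 126, 126, 125, 126, 126, 127, 128, 128, 129, 129, 129, 127, 126, 125, 125, 126, 126, 116, 89, 66, 61, 63, 62, 61, 63, 64, 64, 63, 73, 97, 119, 125, 127, 127, 128, 127, 127, 127, 127, 127, 126, 125, 126, 123, 116, 103, 85, 89, 93, 92, 93, 93, 92, 93, 93, 93]
```

The hooked geometry matches tray L: plate edge 9–9.5 px past the bridge edge in both. I'll press bracket R's free end.

Call:
{"api": "apply_moves", "payload": {
  "deltas": [
    [1,[-0.02,0,0.04],0],
    [1,[-0.02,0,0.08],0],
    [1,[-0.02,0,0.1],0],
    [1,[-0.02,0,0.115],0],
    [1,[-0.02,0,0.13],0],
    [1,[-0.02,0,0.145],0],
    [1,[-0.02,0,0.16],0]
  ]
}}

```text
t: 24.85
eef_pos: [0.629, -0.2111, 0.0749]
tool_rot: [0.002, 0.04, 0.999, -0.0]
contact_force: [-4.4, 1.0, 17.1]
gripper_width: -0.0
grasp_force: 8.3
```

Call:
{"api": "apply_moves", "payload": {
  "deltas": [
    [1,[0,0,0.012],0],
    [1,[0,0,0.024],0],
    [1,[0,0,0.036],0],
    [1,[0,0,0.036],0]
  ]
}}

```text
t: 25.25
eef_pos: [0.6309, -0.2116, 0.0692]
tool_rot: [0.004, 0.04, 0.999, -0.001]
contact_force: [-1.5, -0.4, 14.8]
gripper_width: 0.002
grasp_force: 6.7
```

Call:
{"api": "apply_moves", "payload": {
  "deltas": [
    [1,[0.01,0,0.008],0],
    [1,[0.015,0,0.014],0],
    [1,[0.015,0,0.014],0]
  ]
}}

```text
t: 25.55
eef_pos: [0.6309, -0.2116, 0.0689]
tool_rot: [0.007, 0.04, 0.999, -0.001]
contact_force: [0.2, 0.3, 23.4]
gripper_width: -0.002
grasp_force: 10.9
```

Call:
{"api": "apply_moves", "payload": {
  "deltas": [
    [1,[0,0,-0.2],0],
    [1,[0,0,-0.45],0],
    [0.5,[0.1,-0.05,-0.7],0],
    [0,[0.3,-0.1,-0.9],0],
    [0,[0.5,-0.15,-1.0],0],
    [0,[0.64,-0.18,-1.0],0],
    [0,[0.64,-0.18,-1.0],0]
  ]
}}

```text
t: 26.25
eef_pos: [0.4892, -0.2381, 0.2641]
tool_rot: [0.0, 0.042, 0.999, -0.0]
contact_force: [-2.4, -0.8, -1.4]
gripper_width: 0.845
grasp_force: 0.0
```

Call:
{"api": "apply_moves", "payload": {
  "deltas": [
    [0,[0,0,-0.2],0],
    [0,[0,0,-0.43],0],
    [0,[0,0,-0.43],0],
    [0,[0,0,-0.43],0],
    [0,[0,0,-0.43],0]
  ]
}}

```text
t: 26.75
eef_pos: [0.4928, -0.2355, 0.3472]
tool_rot: [-0.001, 0.04, 0.999, 0.0]
contact_force: [-3.1, 0.3, -0.7]
gripper_width: 0.998
grasp_force: 0.0
```

```bash
python3 look.py w18.png bracket_r_grip tray_r_roller tray_r_catch; python3 - <<'E'
from h import *
d=np.load('pics/w18.png.npz');P,K=d['P'],d['K'];g=cv2.imread('pics/w18.png',0)
e=np.array([.6026,-.217,.046]);M=R.from_euler('ZY',[-.08,-np.radians(25)]).as_matrix()
L=M@R.from_euler('Y',-8,degrees=True).as_matrix()
for m in ((-81,0,6),(-68,0,20),(-55,0,20),(81,0,6),(52,0,11),(68,0,11)): print(m,proj(P,K,e+M@(np.array(m)/1000)).round(1))
for m in ((-30,11,6),(37,11,6),(-42.5,-18,40),(32.5,-18,40),(32.5,-22,40),(55,22,6)): print(m,proj(P,K,e+M@(np.array(m)/1000)).round(1),'lean',proj(P,K,e+M@np.array([-.075,0,0])+L@(np.array(m)/1000+[.075,0,0])).round(1))
a,b=proj(P,K,e+M@np.array([.05,0,.006])).astype(int)
print(a,b);print(np.array2string(g[b-100:b+28:2,a-36:a+40:3],max_line_width=200,threshold=99999))
E
```

```text
26.75 [ 0.4928 -0.2355  0.3472] [-1.200e-03  3.980e-02  9.992e-01  4.000e-04] [ 0.14  0.17  0.22  1.72 -0.04  1.25  1.86]
bracket_r_grip [(array([ 0.595, -0.219,  0.055]), 0.96, array([342., 230.]))]
tray_r_roller [(array([ 0.65 , -0.221,  0.087]), 0.59, array([344., 280.]))]
tray_r_catch [(array([ 0.651, -0.223,  0.088]), 0.78, array([343., 281.]))]
(-81, 0, 6) [343.1 173.1]
(-68, 0, 20) [343.8 180.6]
(-55, 0, 20) [343.9 190.4]
(81, 0, 6) [344.1 295.1]
(52, 0, 11) [344.2 272.8]
(68, 0, 11) [344.3 285.3]
(-30, 11, 6) [351.6 210.4] lean [352. 209.]
(37, 11, 6) [352.2 260.9] lean [353.2 259.9]
(-42.5, -18, 40) [330.5 197.8] lean [330.6 192.7]
(32.5, -18, 40) [330.8 258.4] lean [331.  253.2]
(32.5, -22, 40) [327.5 258.4] lean [327.7 253.2]
(55, 22, 6) [360.7 274.8] lean [362.2 274.3]
343 270
[[ 59  71 151 151 150 149 149 155 156 155 154 153 151 150 148 147 146 147 147 144 143 143 107  58  61  60]
 [ 60  88 170 172 171 172 176 176 176 175 175 174 173 173 170 170 170 170 170 171 170 170 164  91  58  61]
 [ 61  94 165 178 177 177 177 177 176 179 178 176 179 179 179 179 180 180 180 179 177 
[... 5848 characters left out ...]
 195 195 196 198 235 213 242 183 183 183 167 172 156 126]
 [183 186 175 187 187 187 218 242 208 220 240 239 239 239 239 237 237 212 240 182 183 182 170 178 207 141]
 [208 200 170 183 182 183 218 243 205 219 239 239 240 241 241 239 231 211 240 177 179 179 169 180 215 194]
 [212 204 151 160 158 158 190 215 166 168 179 178 183 190 190 189 180 190 215 153 154 156 155 179 212 210]
 [219 208 187 185 188 187 187 188 190 188 183 182 184 187 186 187 187 189 189 189 190 188 177 182 207 206]
 [219 218 218 215 218 218 218 218 218 212 166 166 185 206 208 208 208 208 196 194 189 186 176 170 166 160]
 [214 219 219 219 219 219 219 219 219 216 166 166 185 207 209 209 209 209 170 166 165 164 149 151 154 154]]
```

```bash
python3 -c "
from station import bot
print(bot.hand_in())"
```

```text
the job is handed in; nothing more can be done
None
```

I handed the job in at about 27 s, with each bracket hooked in the tray of its own hand and pressed down flat under its roller. The lock was checked only from the wrist camera and the press force; the hand-in gave no verdict.

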